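Fit the retaining ring on the tape-roll spindle with the ring pliers

TASK

With the ring pliers, squeeze the handles to spread the retaining ring that sits on their tips, slide it down over the upright spindle of the tape-roll stand, press gently against the sprung washer until the ring is felt to bottom, and let it close into the groove. Then draw the pliers off and lay them flat on the worktop well clear of the stand, leaving the ring in its groove. Do not force the stand or disturb the other things.

Things in the scene. Friction and masses are not known exactly. Their poses are not given: they have to be found in the camera images.
- pliers_grip (a point): Middle between the pliers' two black rubber handle plates (each 24 long, 7 thick, 36 mm tall, feet at the underside), 25 mm behind the pivot, 20 mm above the underside. Axes of the left lever: relaxed, x runs from handles to tips, y is the squeezing line, z up. The pliers (110 g) lie flat with the ring on their tips. Handle width over the outside: 57 mm relaxed (rear edges), 36 mm squeezed, faces then parallel.
- pliers_squeeze (a joint): Angle between the levers: 0 relaxed, 0.66 rad squeezed to the built-in stop (each lever turns half). Sprung apart: about 8 N on the handles holds them nearly relaxed, about 18 N closes them to the stop with the ring on; 40 N gives a hold firm against pitching. A gripper let out to 55 mm still holds the relaxed pliers (about 8 N) and frees the tips from the ring.
- pliers_pivot (a point): The pliers' pivot, 15 mm above their underside; axes of the left lever as at the grip. The middle of the ring on the tips lies 54 mm ahead of it relaxed, 49 mm squeezed. The levers lie 12 to 18 mm above the underside.
- pliers_tips (a point): Midway between the two tips, 30 mm ahead of the pivot, 7 mm above the underside. The tips are upright pins 6 mm thick that reach down from the levers to 2 mm above the underside, standing from above in the open lugs of the ring. Squeezing the handles drives them apart and spreads the ring, which then hangs on them. To take the pliers off, relax them and lift straight up by over 12 mm.
- ring_centre (a point): Centre of the closed retaining ring, 2.5 mm above its underside (it is 5 mm thick); it belongs to the left half and moves with it when spread. Dark steel, two halves, about 50 mm across, 60 mm long, 35 g; two lugs 12 mm tall next to the pliers, hinge knuckle at the far end. The jaws at its two sides are 23.6 mm apart closed, 31.5 mm spread. x points from lugs to knuckle, z up.
- ring_knuckle (a point): Sprung hinge knuckle of the ring, 24 mm from its centre on the side away from the pliers, 2.5 mm above the underside. Spread or closed, the middle of the ring lies 24 mm from the knuckle on the line from the knuckle to the pliers' pivot.
- ring_spread (a joint): Opening angle of the ring: 0 closed, about 0.33 rad spread by the squeezed pliers; sprung to close. It passes over the spindle's head only above about 0.2 rad; closed in the groove it reads about 0.
- stand: Tape-roll stand, fixed: black base 130 x 130 x 15 mm, origin at the centre of its underside on the worktop; on it a brown tape roll 110 mm across, top 63 mm above the worktop; through it the upright steel spindle on the base's centre axis.
- spindle_axis (a point): Point on the spindle's upright axis, 85 mm above the worktop: true sideways, but NOT the groove's height. The spindle is clamped at a different height each time: its groove floor (lower edge of the groove) lies 74 to 96 mm above the worktop, unmeasured; find it by feel. Above that floor: groove 7.5 mm high, 23 mm thick; head 28 mm thick up to 21.5 mm; nose tapering to 25 mm thick at 26.5 mm.
- spindle_washer (a point): Point on the axis 4 mm over the previous one (not the washer's true height). A sprung steel washer 48 mm across covers the groove, its top 4 mm above the groove floor. About 0.6 N starts it down, 1.4 N brings it to its hard stop, level with the floor. The ring enters the groove only if let go with the washer within 2 mm of the stop; 5 N downward shows it bottomed, stay under 10 N. It then lifts the ring to the head.
- canister: Bystander: lidded stainless steel canister, 96 mm across, 131 mm tall, origin under its centre.
- pen_pot: Bystander: white ceramic pen pot, 80 mm across, 100 mm tall, origin under its centre.
- tape_roll_a: Bystander: loose brown tape roll lying flat, 102 mm across, 48 mm tall, origin under its centre.
- tape_roll_b: Bystander: second loose brown tape roll, same size.
- dispenser: Bystander: heavy black tape dispenser 170 x 62 mm, 90 mm tall, origin under its centre.
- screwdriver: Bystander: screwdriver lying on the worktop.
Not all that is in view belongs to the job. Of the things that look like the part that bears pliers_grip, take the one that is farthest from the robot's base at the start. Leave any orange or yellow look-alike of the stand alone.

How it is judged:
On the way, in this order (a step that is already met when the one before it is completed fails the run):
1. the ring is spread by the pliers and carried up over the spindle (value of joint ring_spread above 0.22 rad and height (world z) of ring_centre above 0.103 m and horizontal distance between ring_knuckle and spindle_axis below 0.04 m), for 0.1 s.
2. the ring has closed in the spindle's groove (value of joint ring_spread below 0.06 rad and horizontal distance between ring_centre and spindle_axis below 0.007 m and height (world z) of ring_centre between 0.073 and 0.102 m and angle between ring_centre's own z axis and vertical below 0.15 rad), for 0.2 s.
At the end, for the whole second after the job is handed in: Ring closed (under 0.06 rad) in the groove: centre within 7 mm of the spindle axis, 73 to 102 mm above the worktop, level within 0.15 rad; pliers flat on the worktop (pivot under 30 mm high, tilt under 0.3 rad), over 110 mm from the stand centre; all released and at rest (all of step 2 and height (world z) of pliers_pivot below 0.03 m and angle between pliers_pivot's own z axis and vertical below 0.3 rad and horizontal distance between pliers_pivot and stand above 0.11 m and linear speed of each of pliers, ring below 0.02 m/s); the robot touches nothing.
It fails at once if the stand is forced: more than 12 N on it (contact force between stand and anything else above 12 N).
It fails at once if a bystander is moved by more than 30 mm (distance of any of canister, pen_pot, tape_roll_a, tape_roll_b, dispenser, screwdriver from where it was at the start of the episode above 0.03 m).
It also fails if it takes over 59 s, if anything falls off the work surface, if the arm or the gripper's body presses on something with over 40 N, if the wrist force passes 120 N, or if a joint passes its speed limit or range.

ROBOT

A 6-joint arm with a two-finger parallel gripper is mounted at the origin on the work surface. World frame = base frame: x ahead of the robot, y to its left, z up, the work surface at z = 0. Lengths are in m, angles in rad, forces in N, time in s.
With the tool pointing down it reaches from about 0.25 to 0.725 m from the base axis. Payload 9.7 kg.
Tool frame: the origin (TCP) lies midway between the tips of the shut fingers; the grasp point (between the pads) lies 19 mm behind it (r.hold_point_z is the distance from the TCP to the grasp point, in m); z points along the fingers, y is the line along which they close (so a half turn about z gives the same grasp; the last joint's range is limited). The gripper opens to 85 mm and grips with 20 to 120 N. Pads are 22 mm wide; open, the fingers measure 114 mm over their backs; the gripper's body (76 mm by 85 mm) begins 54 mm behind the grasp point. The pads swing forward as they close: fully open they stand 13 mm farther back than shut.
Start: joints at [1.114, 0.087, 0.176, 1.66, 0, 1.571], TCP at [0.243, 0.494, 0.199] pointing down, gripper open.
Joint ranges: [-3.13, 3.13], [-0.85, 1.81], [-1.15, 1.24], [-2.2, 2.28], [-1.44, 1.52], [-3.14, 3.14]. Speed limits (rad/s): [2.22, 2.22, 2.57, 3.14, 3.14, 3.14].

INTERFACE

Orientations are given as a 3x3 rotation matrix whose columns are the frame's x, y, z axes.
In Python, from rig import r gives the robot as it stands.
- The arm moves only by the tool servo_tool, never from a script. Its argument "deltas" is a list of rows, each an object of numbers: "gripper": the opening, from 0 (shut) to 1 (fully open); "dx", "dy", "dz": the shift along the world's x, y, z as a fraction of full scale; "roll": the turn about the world's z as a fraction of full scale. In form: [{"gripper": .., "dx": .., "dy": .., "dz": .., "roll": ..}, ...]. A call has 1 to 12 rows; each row is the pose to reach, as a shift and turn from the pose commanded when the call began, turning the shorter way round; what a row does not reach only later rows make up. Full scale, the value 1, is 0.8 m for a shift and pi rad for a turn. A row lasts 1/12 s, in which the tool goes at most 41.7 mm and 7.16 degrees, less where a joint would pass 70% of its speed; a pose out of reach is approached as far as the arm can. A call with a number of a shift or a turn outside -1 to 1 is refused whole. A call with a gripper value outside its range is refused whole. The fingers move at their own pace and stop on an object; "force" is the grip in N (left out, the last holds). Time passes only in rows, so rows that repeat a pose let the fingers close. It gives the time, the measured TCP pose, the force, the opening and the grip force at its end, in the units of the state.
- r.state(): the state, without advancing time (a new reading comes with each control period).
- r.capture(name): name is "scene" or "top"; returns the picture (384x512x3 uint8, red, green, blue); there is no depth.
- r.calibration(name): a dict with "camera_matrix" (3x3 intrinsics, pixels), "T" (4x4, takes a point from camera to world coordinates). Camera axes: x right, y up, looking along -z (the intrinsics and any distortion apply to the point x, -y, -z); pixel columns grow to the right and rows downward; lengths in m; the calibration is good to about 2 mm. A picture is of the moment at which its call begins. calibration takes no time and is no camera call.
- r.job_done(): hands the job in; it is judged then, once.
The state is a dict: "time": time; "joint_pos": joint angles; "joint_vel": joint speeds; "joint_efforts": joint torques, N m; "ee_pos": TCP position; "eef_rot": TCP orientation; "contact_force": force on the tool from outside, world axes, zero at the start; "wrist_torque": the same for the moment, N m; "opening": opening from 0.0 (shut) to 1.0 (fully open); "grasp_force": force on a finger pad.
Only numpy, scipy, OpenCV 4.12 (cv2) and the standard library are available. Lean on these libraries where they do the work, as an engineer would, in place of code of your own. Each camera call takes 0.05 s, during which the arm holds its last target. There are 200 camera calls.

## Working session

There is one attempt and no reset: what is moved stays moved. The work goes in short steps, Python scripts to look and compute and a tool call to move; the robot and the scene stay as the last step left them, time stands still between calls to the robot, and variables do not carry over. Pictures are saved under pics/ and viewed, at most 10 in all, crops included, and the job is handed in when it is done.

Besides the shell and the picture viewer there is one more tool, called after "Request:" by a JSON object that holds its "method" and its "body". servo_tool: Moves the arm, as the interface text tells. Its arguments: {"type":"object","properties":{"deltas":{"type":"array"},"force":{"type":"number"}},"required":["deltas"]}

```bash
mkdir -p pics; python3 - <<'E'
from rig import r
import cv2,numpy as np
for n in("scene","top"):
    im=r.capture(n);np.save(n+".npy",im)
    cv2.imwrite(f"pics/{n}0.png",cv2.resize(im[:,:,::-1],(800,600),interpolation=cv2.INTER_CUBIC))
    c=r.calibration(n);print(n,np.round(c["camera_matrix"],1).tolist(),np.round(c["T"],3).tolist(),[k for k in c])
s=r.state();print(s["time"],np.round(s["ee_pos"],4),np.round(s["eef_rot"],3).tolist(),s["opening"],s["contact_force"],r.hold_point_z)
E
```

```text
scene [[458.4, 0.0, 255.9], [0.0, 458.4, 184.4], [0.0, 0.0, 1.0]] [[0.445, -0.712, 0.543, 1.299], [0.896, 0.348, -0.277, -0.277], [0.008, 0.61, 0.793, 1.217], [0.0, 0.0, 0.0, 1.0]] ['camera_matrix', 'T']
top [[499.0, 0.0, 252.0], [0.0, 499.0, 198.4], [0.0, 0.0, 1.0]] [[0.007, 0.983, -0.184, 0.288], [-1.0, 0.008, 0.008, 0.116], [0.01, 0.184, 0.983, 1.507], [0.0, 0.0, 0.0, 1.0]] ['camera_matrix', 'T']
0.1 [0.2425 0.4934 0.1981] [[-0.897, 0.441, -0.001], [0.441, 0.897, -0.001], [0.0, -0.001, -1.0]] 0.997055388492431 [ 0.17786136 -0.2571295  -0.15431168] 0.0187
```

View pics/top0.png

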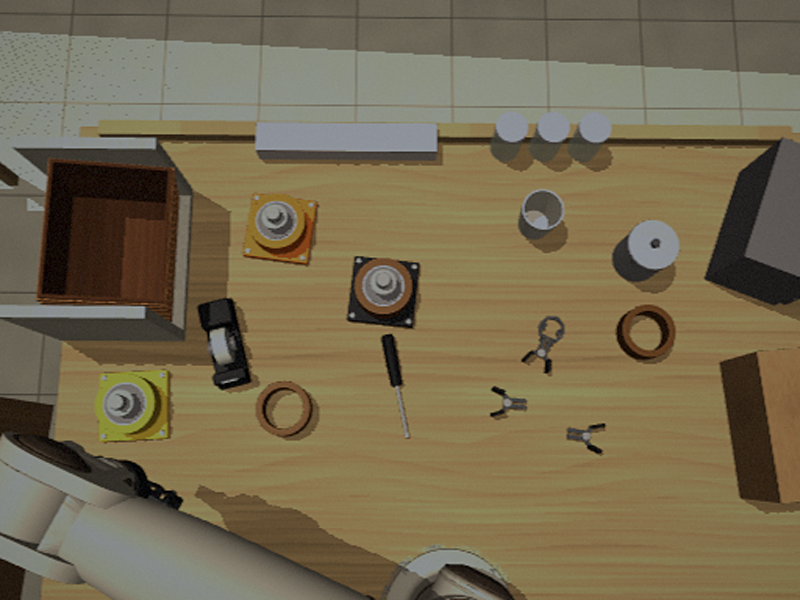

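View pics/scene0.png

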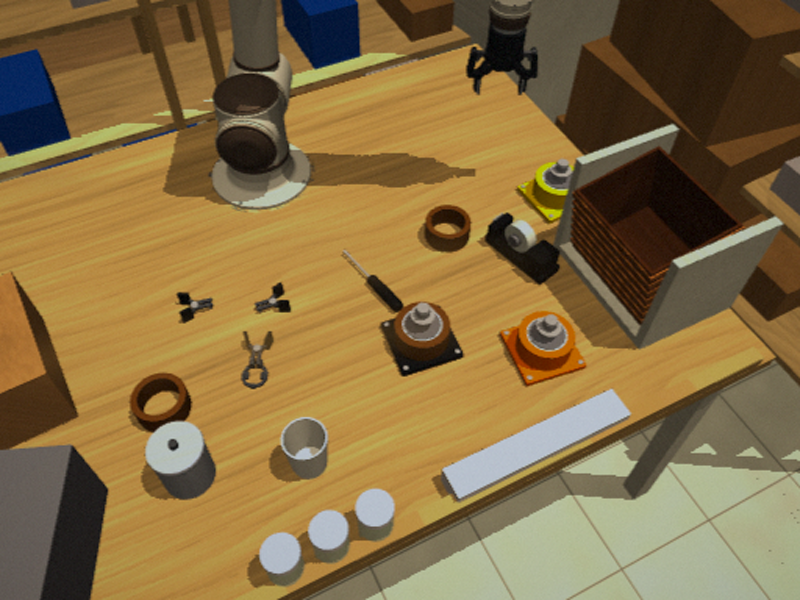

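The top view shows the pliers with the ring (pivot about (542,352), ring (550,328) of 800x600) and the black stand (384,288). The other two pliers have no ring and lie nearer the base. Next I'll enlarge both in both views.

```bash
cat > h.py <<'E'
import numpy as np,cv2
from rig import r
def ray(n,u,v):
    c=r.calibration(n);K=np.array(c["camera_matrix"]);T=np.array(c["T"])
    d=np.linalg.solve(K,[u,v,1.]);return T[:3,3],T[:3,:3]@(d*[1,-1,-1])
def onz(n,u,v,z):
    o,d=ray(n,u,v);return o+d*(z-o[2])/d[2]
def proj(n,p):
    c=r.calibration(n);K=np.array(c["camera_matrix"]);T=np.array(c["T"])
    q=T[:3,:3].T@(np.asarray(p)-T[:3,3]);q=K@(q*[1,-1,-1]);return q[:2]/q[2]
def crop(im,u0,v0,w,h,k):
    a=cv2.resize(im[v0:v0+h,u0:u0+w,::-1],(w*k,h*k),interpolation=cv2.INTER_CUBIC)
    a=cv2.convertScaleAbs(a,alpha=1.6)
    for i in range(0,w,10):
        cv2.line(a,(i*k,0),(i*k,5),(0,0,255),1); cv2.putText(a,str(u0+i),(i*k,15),0,.33,(0,0,255),1)
    for i in range(0,h,10):
        cv2.line(a,(0,i*k),(5,i*k),(0,0,255),1); cv2.putText(a,str(v0+i),(6,i*k+4),0,.33,(0,0,255),1)
    return a
E
python3 - <<'E'
from h import *
t=np.load("top.npy");s=np.load("scene.npy")
a=np.hstack([crop(t,325,195,50,50,8),crop(s,140,205,50,50,8)])
b=np.hstack([crop(t,220,160,50,37,8),crop(s,240,188,60,50,8)[:296,:400]])
m=np.vstack([a[:304],b]);m=np.vstack([a,b]);m=cv2.resize(m,None,fx=600/m.shape[0],fy=600/m.shape[0],interpolation=cv2.INTER_AREA)
cv2.imwrite("pics/m1.png",m)
E
```

```text
(no output)
```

View pics/m1.png

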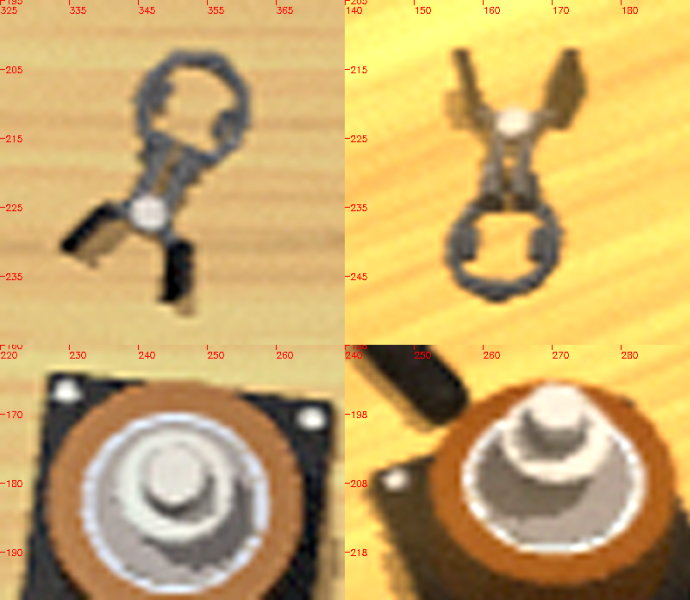

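```bash
python3 - <<'E'
from h import *
t=np.load("top.npy");s=np.load("scene.npy")
def whitec(im,u,v,R,thr):
    p=im[v-R:v+R+1,u-R:u+R+1].astype(float);w=np.clip(p.min(2)-thr,0,None)
    y,x=np.mgrid[-R:R+1,-R:R+1];return u+(w*x).sum()/w.sum(),v+(w*y).sum()/w.sum()
def tri(a,b):
    o1,d1=ray("top",*a);o2,d2=ray("scene",*b)
    A=np.c_[d1,-d2];k=np.linalg.lstsq(A,o2-o1,rcond=None)[0];p,q=o1+k[0]*d1,o2+k[1]*d2
    return (p+q)/2,np.linalg.norm(p-q)
a=whitec(t,346,225,4,90);b=whitec(s,164,221,4,90);print("pivot",a,b,tri(a,b),onz("top",*a,.02),onz("scene",*b,.02))
# ring: low saturation pixels, far half, cast on z=5mm
for n,im,box in(("top",t,(340,199,366,222)),("scene",s,(150,231,176,252))):
    hsv=cv2.cvtColor(cv2.resize(im,None,fx=4,fy=4,interpolation=cv2.INTER_CUBIC),cv2.COLOR_RGB2HSV)
    m=np.uint8(hsv[...,1]<95);x0,y0,x1,y1=[4*i for i in box];k=np.zeros_like(m);k[y0:y1,x0:x1]=m[y0:y1,x0:x1]
    cs,_=cv2.findContours(k,cv2.RETR_CCOMP,cv2.CHAIN_APPROX_NONE)
    for c in sorted(cs,key=lambda c:-cv2.contourArea(c))[:2]:
        P=np.array([onz(n,(x+.5)/4-.5,(y+.5)/4-.5,.004)[:2] for x,y in c[:,0]],np.float32)
        print(n,cv2.contourArea(c)/16,"rect",cv2.minAreaRect(P),"circ",cv2.minEnclosingCircle(P),P.min(0),P.max(0))
# stand: bolts in top
for (u,v) in((229,166),(265,170)):
    a=whitec(t,u,v,2,80);print("bolt",a,onz("top",*a,.016))
for n,im,box in(("top",t,(215,155,275,215)),("scene",s,(236,185,300,245))):
    hsv=cv2.cvtColor(cv2.resize(im,None,fx=4,fy=4,interpolation=cv2.INTER_CUBIC),cv2.COLOR_RGB2HSV)
    x0,y0,x1,y1=[4*i for i in box]
    low=np.uint8(hsv[...,1]<70)&np.uint8(hsv[...,2]>60);k=np.zeros_like(low);k[y0:y1,x0:x1]=low[y0:y1,x0:x1]
    cs,_=cv2.findContours(k,cv2.RETR_EXTERNAL,cv2.CHAIN_APPROX_NONE)
    c=max(cs,key=cv2.contourArea)
    e=cv2.fitEllipse(c);ce=(np.array(e[0])+.5)/4-.5
    P=np.array([onz(n,(x+.5)/4-.5,(y+.5)/4-.5,.063)[:2] for x,y in c[:,0]],np.float32)
    print(n,"inner",e,onz(n,*ce,.063),cv2.minEnclosingCircle(P))
# bright spindle top disc
a=(220+(175/6.9)-.5,160+(473-345)/6.9-.5);b=(240+(557-345)/6.9-.5,188+(407-345)/6.9-.5)
print("spindle top",a,b,tri(a,b))
for n in("top",):print([np.round(proj(n,(x,y,.016)),1) for x,y in((0.54,0.16),)])
E
```

```text
pivot (np.float64(346.0689655172414), np.float64(225.36363636363637)) (np.float64(163.96514161220043), np.float64(222.07625272331154)) (array([ 0.48577807, -0.17970516,  0.01988924]), np.float64(0.000871892517063433)) [ 0.48563076 -0.18010334  0.02      ] [ 0.48603667 -0.17931149  0.02      ]
top 249.84375 rect ((0.5307289958000183, -0.20398865640163422), (0.061101481318473816, 0.05190344899892807), 0.8055920004844666) circ ((0.5294893980026245, -0.19846808910369873), 0.03577524423599243) [ 0.4999481  -0.22990383] [ 0.5613156  -0.17794691]
top 99.4375 rect ((0.5340886116027832, -0.20459294319152832), (0.03275980055332184, 0.04062831029295921), 67.09969329833984) circ ((0.5345686078071594, -0.20406833291053772), 0.02065649814903736) [ 0.5148035  -0.22328894] [ 0.5542759  -0.18530056]
scene 77.84375 rect ((0.5333008766174316, -0.20337644219398499), (0.05480821803212166, 0.049083538353443146), 3.9273455142974854) circ ((0.5340909957885742, -0.19817288219928741), 0.030896389856934547) [ 0.50482947 -0.2278271 ] [ 0.56051594 -0.17888945]
scene 4.96875 rect ((0.5056378841400146, -0.19838817
[... 325 characters left out ...]
893371758), np.float64(170.30835734870317)) [0.65457776 0.06444297 0.016     ]
top inner ((981.1944580078125, 731.3487548828125), (104.62644958496094, 108.7420654296875), 89.99593353271484) [0.60547405 0.12494877 0.063     ] ((0.6056625247001648, 0.12499558925628662), 0.041118159890174866)
scene inner ((1081.2039794921875, 826.8325805664062), (92.52665710449219, 100.41600799560547), 95.23974609375) [0.60344002 0.12751166 0.063     ] ((0.5997430086135864, 0.12809880077838898), 0.04555436968803406)
spindle top (244.86231884057972, 178.05072463768116) (270.22463768115944, 196.4855072463768) (array([0.60605475, 0.12498447, 0.11901158]), np.float64(0.00018148596231311721))
[array([233.2, 206.8])]
```

Pivot is at about (0.486,-0.180), heading about -27°, which nearly matches the tool's present orientation. The spindle axis is at about (0.606,0.125) with its top near z 0.119. I'll go over the pliers in two legs.

Request:
{"method": "servo_tool", "body": {"deltas": [{"gripper": 1, "dx": 0.14, "dy": -0.41, "dz": -0.02}, {"gripper": 1, "dx": 0.14, "dy": -0.41, "dz": -0.02}, {"gripper": 1, "dx": 0.14, "dy": -0.41, "dz": -0.02}, {"gripper": 1, "dx": 0.14, "dy": -0.41, "dz": -0.02}, {"gripper": 1, "dx": 0.14, "dy": -0.41, "dz": -0.02}, {"gripper": 1, "dx": 0.14, "dy": -0.41, "dz": -0.02}, {"gripper": 1, "dx": 0.14, "dy": -0.41, "dz": -0.02}, {"gripper": 1, "dx": 0.14, "dy": -0.41, "dz": -0.02}, {"gripper": 1, "dx": 0.14, "dy": -0.41, "dz": -0.02}, {"gripper": 1, "dx": 0.14, "dy": -0.41, "dz": -0.02}, {"gripper": 1, "dx": 0.14, "dy": -0.41, "dz": -0.02}, {"gripper": 1, "dx": 0.14, "dy": -0.41, "dz": -0.02}], "force": 40}}

```text
invalid input
```

Request:
{"method": "servo_tool", "body": {"deltas": [{"gripper": 1, "dx": 0.14, "dy": -0.41, "dz": -0.02, "roll": 0}, {"gripper": 1, "dx": 0.14, "dy": -0.41, "dz": -0.02, "roll": 0}, {"gripper": 1, "dx": 0.14, "dy": -0.41, "dz": -0.02, "roll": 0}, {"gripper": 1, "dx": 0.14, "dy": -0.41, "dz": -0.02, "roll": 0}, {"gripper": 1, "dx": 0.14, "dy": -0.41, "dz": -0.02, "roll": 0}, {"gripper": 1, "dx": 0.14, "dy": -0.41, "dz": -0.02, "roll": 0}, {"gripper": 1, "dx": 0.14, "dy": -0.41, "dz": -0.02, "roll": 0}, {"gripper": 1, "dx": 0.14, "dy": -0.41, "dz": -0.02, "roll": 0}, {"gripper": 1, "dx": 0.14, "dy": -0.41, "dz": -0.02, "roll": 0}, {"gripper": 1, "dx": 0.14, "dy": -0.41, "dz": -0.02, "roll": 0}]}}

```text
time: 0.93
ee_pos: [0.3551, 0.1629, 0.1825]
eef_rot: [[-0.896, 0.445, 0.0], [0.445, 0.896, -0.001], [-0.0, -0.0, -1.0]]
contact_force: [-0.2, 0.4, 0.1]
opening: 0.998
grasp_force: 0.0
```

Request:
{"method": "servo_tool", "body": {"deltas": [{"gripper": 1, "dx": 0.136, "dy": -0.417, "dz": -0.05, "roll": 0}, {"gripper": 1, "dx": 0.136, "dy": -0.417, "dz": -0.05, "roll": 0}, {"gripper": 1, "dx": 0.136, "dy": -0.417, "dz": -0.05, "roll": 0}, {"gripper": 1, "dx": 0.136, "dy": -0.417, "dz": -0.05, "roll": 0}, {"gripper": 1, "dx": 0.136, "dy": -0.417, "dz": -0.05, "roll": 0}, {"gripper": 1, "dx": 0.136, "dy": -0.417, "dz": -0.05, "roll": 0}, {"gripper": 1, "dx": 0.136, "dy": -0.417, "dz": -0.05, "roll": 0}, {"gripper": 1, "dx": 0.136, "dy": -0.417, "dz": -0.05, "roll": 0}, {"gripper": 1, "dx": 0.136, "dy": -0.417, "dz": -0.05, "roll": 0}, {"gripper": 1, "dx": 0.136, "dy": -0.417, "dz": -0.05, "roll": 0}, {"gripper": 1, "dx": 0.136, "dy": -0.417, "dz": -0.05, "roll": 0}, {"gripper": 1, "dx": 0.136, "dy": -0.417, "dz": -0.05, "roll": 0}]}}

```text
time: 1.93
ee_pos: [0.4634, -0.1669, 0.1425]
eef_rot: [[-0.898, 0.441, -0.001], [0.441, 0.898, 0.001], [0.001, 0.0, -1.0]]
contact_force: [-0.5, 0.5, 1.3]
opening: 0.999
grasp_force: 0.0
```

Request:
{"method": "servo_tool", "body": {"deltas": [{"gripper": 1, "dx": 0, "dy": -0.002, "dz": -0.05, "roll": 0}, {"gripper": 1, "dx": 0, "dy": -0.002, "dz": -0.09, "roll": 0}, {"gripper": 1, "dx": 0, "dy": -0.002, "dz": -0.12, "roll": 0}, {"gripper": 1, "dx": 0, "dy": -0.002, "dz": -0.14, "roll": 0}, {"gripper": 1, "dx": 0, "dy": -0.002, "dz": -0.155, "roll": 0}, {"gripper": 1, "dx": 0, "dy": -0.002, "dz": -0.165, "roll": 0}, {"gripper": 1, "dx": 0, "dy": -0.002, "dz": -0.173, "roll": 0}, {"gripper": 1, "dx": 0, "dy": -0.002, "dz": -0.173, "roll": 0}]}}

```text
time: 2.6
ee_pos: [0.4633, -0.169, 0.0039]
eef_rot: [[-0.898, 0.44, -0.0], [0.44, 0.898, 0.0], [0.0, 0.0, -1.0]]
contact_force: [-0.2, 0.3, 0.1]
opening: 1.002
grasp_force: 0.0
```

```bash
python3 - <<'E'
from h import *
t=r.capture("top");s=r.capture("scene")
cv2.imwrite("pics/m2.png",np.hstack([crop(t,325,190,57,70,7),crop(s,135,190,57,70,7)]))
E
```

```text
(no output)
```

View pics/m2.png

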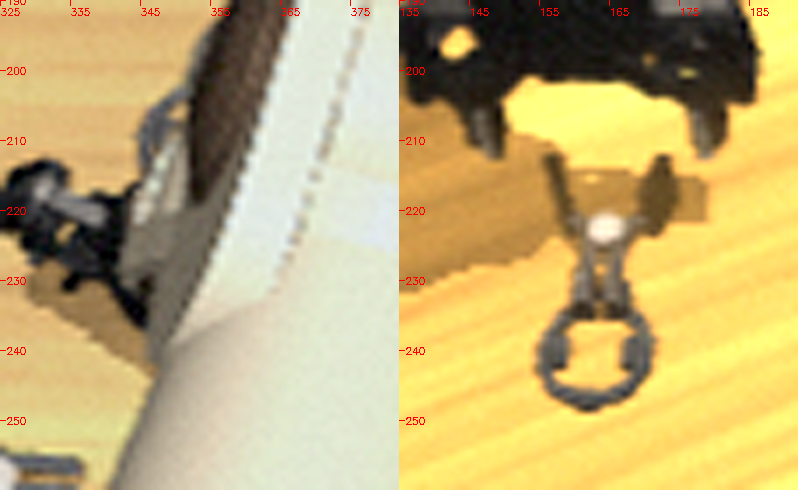

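The scene view shows the handles (555,165)…(660,170) of the montage centred between the open fingers. The arm hides the pliers from the top camera, so I'll squeeze now at 40 N.

Request:
{"method": "servo_tool", "body": {"deltas": [{"gripper": 0.3, "dx": 0, "dy": 0, "dz": 0, "roll": 0}, {"gripper": 0.3, "dx": 0, "dy": 0, "dz": 0, "roll": 0}, {"gripper": 0.3, "dx": 0, "dy": 0, "dz": 0, "roll": 0}, {"gripper": 0.3, "dx": 0, "dy": 0, "dz": 0, "roll": 0}, {"gripper": 0.3, "dx": 0, "dy": 0, "dz": 0, "roll": 0}, {"gripper": 0.3, "dx": 0, "dy": 0, "dz": 0, "roll": 0}, {"gripper": 0.3, "dx": 0, "dy": 0, "dz": 0, "roll": 0}, {"gripper": 0.3, "dx": 0, "dy": 0, "dz": 0, "roll": 0}, {"gripper": 0.3, "dx": 0, "dy": 0, "dz": 0, "roll": 0}, {"gripper": 0.3, "dx": 0, "dy": 0, "dz": 0, "roll": 0}], "force": 40}}

```text
time: 3.53
ee_pos: [0.4634, -0.1696, 0.0043]
eef_rot: [[-0.897, 0.441, -0.0], [0.441, 0.897, 0.0], [0.0, -0.0, -1.0]]
contact_force: [0.1, 0.5, 0.8]
opening: 0.299
grasp_force: 0.0
```

```bash
python3 - <<'E'
from h import *
print(r.state()["opening"],r.state()["grasp_force"])
t=r.capture("top");s=r.capture("scene")
cv2.imwrite("pics/m3.png",np.hstack([crop(t,325,190,57,70,7),crop(s,135,190,57,70,7)]))
E
```

```text
0.29901337690138957 0.0
```

View pics/m3.png

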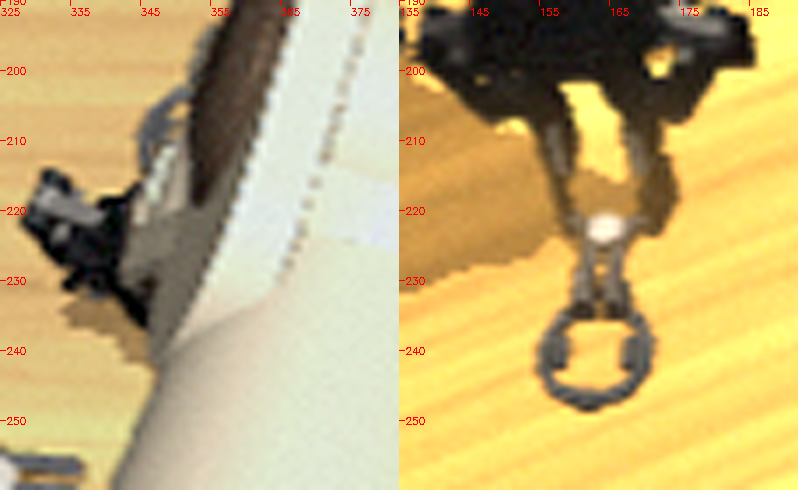

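```bash
python3 - <<'E'
from h import *
s=r.state();p=np.array(s["ee_pos"]);R=np.array(s["eef_rot"])
print(p,s["joint_pos"])
for o in(-.0127,0,.0127):
    for z in (0,-.019,-.04): print(o,z,np.round(proj("scene",p+R@[0,o,z]),1))
f=-R[:,0]
for d in(0,-.025):
  for z in(0,.02,.036):
    q=np.array([.4857,-.18,z])+f*d; print("pliers",d,z,np.round(proj("scene",q),1))
E
```

```text
[ 0.46338757 -0.16959059  0.00427895] [-3.50850980e-01 -3.34024703e-02 -3.23259216e-01  1.28094017e+00
  1.80068469e-05  1.05957224e-01]
-0.0127 0 [161.2 218.2]
-0.0127 -0.019 [160.3 214.8]
-0.0127 -0.04 [159.2 211.1]
0 0 [165.2 218.2]
0 -0.019 [164.3 214.9]
0 -0.04 [163.3 211.1]
0.0127 0 [169.3 218.2]
0.0127 -0.019 [168.4 214.9]
0.0127 -0.04 [167.4 211.1]
pliers 0 0 [164.7 225.6]
pliers 0 0.02 [163.7 222.1]
pliers 0 0.036 [162.9 219.2]
pliers -0.025 0 [165.6 218.9]
pliers -0.025 0.02 [164.7 215.3]
pliers -0.025 0.036 [163.9 212.5]
```

```bash
python3 - <<'E'
from h import *
s0=np.load("scene.npy");s=r.capture("scene")
cv2.imwrite("pics/m4.png",np.hstack([crop(s0,150,198,30,32,13),crop(s,150,198,30,32,13)]))
t=np.load("top.npy")
f=np.array([.897,-.441,0]);l=np.array([.441,.897,0]);P=np.array([.4857,-.18,0])
for d,w in((-.036,.025),(-.036,-.025),(-.014,.014),(-.014,-.014)):
  for z in(0,.036): print(d,w,z,np.round(proj("top",P+f*d+l*w+[0,0,z]),1),np.round(proj("scene",P+f*d+l*w+[0,0,z]),1))
E
```

```text
-0.036 0.025 0 [332.4 233.1] [173.9 216. ]
-0.036 0.025 0.036 [334.4 231.7] [172.4 209.6]
-0.036 -0.025 0 [347.3 240.4] [158.1 215.9]
-0.036 -0.025 0.036 [349.7 239.2] [156.3 209.5]
-0.014 0.014 0 [338.7 228.2] [169.7 221.8]
-0.014 0.014 0.036 [340.9 226.7] [168.  215.4]
-0.014 -0.014 0 [347.  232.3] [160.7 221.8]
-0.014 -0.014 0.036 [349.4 230.9] [158.9 215.4]
```

View pics/m4.png

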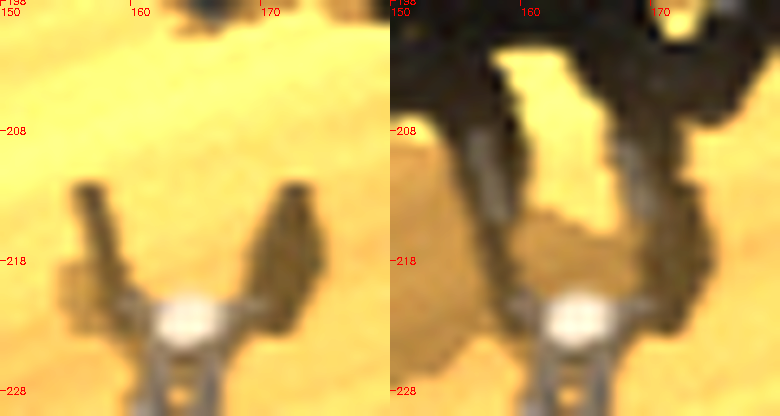

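```bash
python3 - <<'E'
from h import *
s0=np.load("scene.npy");s=r.capture("scene")
g0=s0.mean(2).astype(int);g=s.mean(2).astype(int)
print("cols",list(range(152,178)))
for v in range(206,225): print(v,' '.join("%3d"%x for x in g0[v,152:178]),'|',' '.join("%3d"%x for x in g[v,152:178]))
E
```

```text
cols [152, 153, 154, 155, 156, 157, 158, 159, 160, 161, 162, 163, 164, 165, 166, 167, 168, 169, 170, 171, 172, 173, 174, 175, 176, 177]
206 138 141 142 143 143 140 143 149 147 149 147 145 143 145 141 140 142 139 139 136 137 140 137 135 135 132 |  32  26  27  26  22  26  26  55 126 152 148 150 148 147  88  29  28  26  29  28  33  32  29  36  49 114
207 139 143 141 141 142 147 148 147 146 146 144 142 144 138 138 137 138 139 137 135 135 132 134 129 133 129 | 111  51  29  26  26  27  24  22 119 146 147 145 141 146 101  51  29  30  33  33  64  62  51  72 114 131
208 141 145 147 144 146 143 146 144 140 143 141 139 137 138 140 140 134 135 134 136 133 134 134 133 132 132 | 142  94  39  30  49  48  34  26  87 131 142 139 141 141  94  49  37  33  32  35  61 121 138 137 137 136
209 147 146 148 146 144 143 140 141 140 135 139 137 137 137 131 134 132 131 131 135 135 135 135 135 137 134 | 100  99  61  37  57  52  31  28  60 121 141 140 138 138 100  67  62  45  32  36  63 120 139 137 137 137
210 145 143 145 140 141 141 138 137 134 135 136 134 133 132 134 135 136 135 133 131 135 136 135 136 138 136 
[... 2401 characters left out ...]
42 150 149 125  92  73  73  61  48  42  88 120 134 130 135
222 126 122 122  99  84  86  67  55  71  80 129 149 150 150 129  92  69  61  56  51  61 112 127 131 130 131 |  86  82  83  78  83  83  60  52  67  75 129 151 150 155 129  92  64  55  47  47  55 112 131 132 133 134
223 117 120 124 102  88  88  76  62  67  77 132 149 151 147 116  78  63  76  67  59  88 122 129 131 130 131 |  84  79  85  81  85  85  70  51  60  72 135 155 152 149 116  72  58  72  67  54  91 125 133 131 132 135
224 123 123 124 123 123 123 102  86  74  83  85 113 115  88  76  66  81 117 132 129 128 128 132 131 130 128 |  82  80  84  85 112 121  99  81  75  74  85 111 117  85  73  62  79 121 132 131 131 132 130 129 131 134
```

```bash
python3 - <<'E'
from h import *
s0=np.load("scene.npy");p=np.array([.2425,.4934,.1981]);l=np.array([.441,.897,0]);f=np.array([.897,-.441,0])
for w in(-.0425,-.057,.0425,.057):
  print(w,[np.round(proj("scene",p+l*w+f*d+[0,0,z]),1).tolist() for d,z in((0,0),(0,.013),(.011,.013),(-.011,.013),(0,.046))])
cv2.imwrite("pics/m5.png",crop(s0,290,20,65,50,12))
E
```

```text
-0.0425 [[304.4, 69.6], [304.8, 66.5], [305.0, 68.5], [304.6, 64.5], [305.7, 58.6]]
-0.057 [[300.3, 69.5], [300.6, 66.5], [300.8, 68.5], [300.4, 64.5], [301.4, 58.6]]
0.0425 [[328.8, 69.7], [329.3, 66.6], [329.7, 68.7], [329.0, 64.6], [330.6, 58.7]]
0.057 [[333.0, 69.7], [333.5, 66.6], [333.9, 68.7], [333.2, 64.6], [334.9, 58.8]]
```

View pics/m5.png

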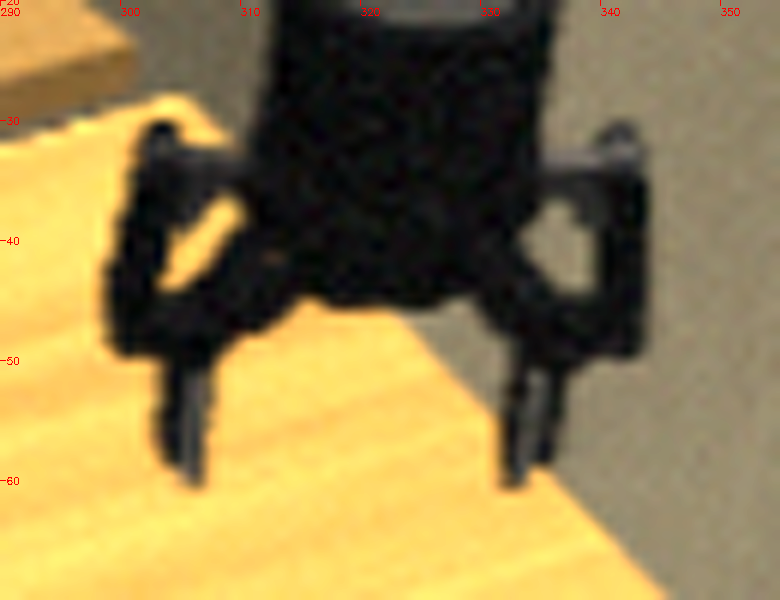

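The fingertips appear about 30 mm higher than the TCP reading implies, both at the start and now: predicted row 66.5, seen row 60. So the fingers closed above the handles without touching them. I'll reopen and lower in small steps, watching the force.

Request:
{"method": "servo_tool", "body": {"deltas": [{"gripper": 1, "dx": 0, "dy": 0, "dz": 0, "roll": 0}, {"gripper": 1, "dx": 0, "dy": 0, "dz": 0, "roll": 0}, {"gripper": 1, "dx": 0, "dy": 0, "dz": 0, "roll": 0}, {"gripper": 1, "dx": 0, "dy": 0, "dz": 0, "roll": 0}, {"gripper": 1, "dx": 0, "dy": 0, "dz": 0, "roll": 0}, {"gripper": 1, "dx": 0, "dy": 0, "dz": 0, "roll": 0}, {"gripper": 1, "dx": 0, "dy": 0, "dz": -0.002, "roll": 0}, {"gripper": 1, "dx": 0, "dy": 0, "dz": -0.004, "roll": 0}, {"gripper": 1, "dx": 0, "dy": 0, "dz": -0.006, "roll": 0}, {"gripper": 1, "dx": 0, "dy": 0, "dz": -0.008, "roll": 0}, {"gripper": 1, "dx": 0, "dy": 0, "dz": -0.01, "roll": 0}, {"gripper": 1, "dx": 0, "dy": 0, "dz": -0.01, "roll": 0}]}}

```text
time: 4.73
ee_pos: [0.4632, -0.1695, -0.0042]
eef_rot: [[-0.897, 0.441, -0.001], [0.441, 0.897, 0.0], [0.001, -0.0, -1.0]]
contact_force: [0.3, 0.3, 0.5]
opening: 1.0
grasp_force: 0.0
```

Request:
{"method": "servo_tool", "body": {"deltas": [{"gripper": 1, "dx": 0, "dy": 0, "dz": -0.004, "roll": 0}, {"gripper": 1, "dx": 0, "dy": 0, "dz": -0.008, "roll": 0}, {"gripper": 1, "dx": 0, "dy": 0, "dz": -0.012, "roll": 0}, {"gripper": 1, "dx": 0, "dy": 0, "dz": -0.016, "roll": 0}, {"gripper": 1, "dx": 0, "dy": 0, "dz": -0.02, "roll": 0}, {"gripper": 1, "dx": 0, "dy": 0, "dz": -0.02, "roll": 0}]}}

```text
time: 5.23
ee_pos: [0.463, -0.1694, -0.0206]
eef_rot: [[-0.897, 0.441, -0.001], [0.441, 0.897, 0.0], [0.001, -0.0, -1.0]]
contact_force: [0.6, 0.5, 0.2]
opening: 0.999
grasp_force: 0.0
```

```bash
python3 - <<'E'
from h import *
s=r.capture("scene");g=s.mean(2).astype(int)
S=r.state();print(S["ee_pos"],S["contact_force"])
for v in range(205,224): print(v,' '.join("%3d"%x for x in g[v,140:188]))
E
```

```text
[ 0.46310229 -0.16950494 -0.02019302] [-0.34961533  0.66369191  0.5242446 ]
205  21  21  22  25  26  27  23  20  23  24  18  24  23  24  34  41  38  25  23  29  33  38  31  25  26  24  29  31  29  26  26  32  35  37  38  37  59  76  50  33  31  28  29  29  23  34  34 113
206  21  20  27  26  26  27  28  22  23  26  25  23  30  67 127 144 108  70  58  74  85 106  97  72  59  59  71  82  60  37  25  28  31  28  35  38  35  34  34  33  34  33  33  33  32  34  46 116
207  24  26  27  28  27  26  25  22  29  24  25  27  67 122 146 146 145 150 149 147 147 145 145 143 142 141 143 139 142  95  46  31  33  35  35  32  35  33  37  31  33  35  32  34  34  36  46 111
208  28  31  32  29  27  29  25  26  23  27  25  50 121 145 145 146 145 148 145 147 147 142 144 141 141 139 140 137 138 137 119  77  52  69  60  42  31  29  29  35  37  40  39  35  37  36  51 113
209  53  78  79  55  34  32  28  31  28  27  27  78 102  99 100  97 100 128 140 141 142 140 140 141 139 134 136 136 136 137 135 136 136 137 136 104  54  41  39  40  38  41  48  58  56  51  88 121
210  93  93  94  96  63  36  32  49  49  34 
[... 1999 characters left out ...]
  58  74  87 106 113 104  95  80  75  59  47  47  47  50  75  84  84  85  88  90  85 119 134 133 137 135 135 134
221  91  92  90  90  90  88  93  91  93  87  87  87  86  85  84  84  83  66  51  55  68  77 112 141 149 151 127  89  75  74  61  47  43  65  84  89  92  92  92  89  89 121 132 136 134 135 131 131
222  91  94  93  91  93  90  92  87  89  87  88  89  83  86  81  79  80  85  59  48  66  74 126 151 151 151 128  88  66  56  50  46  54 109 110 120 134 130 131 108 120 134 135 133 134 132 129 131
223  93  92  94  88  89  87  86  86  87  87  84  83  79  80  81  84  83  83  64  51  56  70 133 153 150 149 119  74  57  72  64  54  89 122 131 130 132 131 133 134 135 132 133 130 128 127 131 131
```

Request:
{"method": "servo_tool", "body": {"deltas": [{"gripper": 1, "dx": 0, "dy": 0, "dz": -0.005, "roll": 0}, {"gripper": 1, "dx": 0, "dy": 0, "dz": -0.01, "roll": 0}, {"gripper": 1, "dx": 0, "dy": 0, "dz": -0.014, "roll": 0}, {"gripper": 0.72, "dx": 0, "dy": 0, "dz": -0.014, "roll": 0}, {"gripper": 0.72, "dx": 0, "dy": 0, "dz": -0.014, "roll": 0}, {"gripper": 0.72, "dx": 0, "dy": 0, "dz": -0.014, "roll": 0}, {"gripper": 0.72, "dx": 0, "dy": 0, "dz": -0.014, "roll": 0}, {"gripper": 0.6, "dx": 0, "dy": 0, "dz": -0.014, "roll": 0}, {"gripper": 0.6, "dx": 0, "dy": 0, "dz": -0.014, "roll": 0}, {"gripper": 0.6, "dx": 0, "dy": 0, "dz": -0.014, "roll": 0}], "force": 40}}

```text
time: 6.12
ee_pos: [0.4634, -0.1698, -0.0297]
eef_rot: [[-0.897, 0.441, 0.0], [0.441, 0.897, -0.001], [-0.001, -0.0, -1.0]]
contact_force: [-6.0, 1.2, 10.9]
opening: 0.606
grasp_force: 13.6
```

Request:
{"method": "servo_tool", "body": {"deltas": [{"gripper": 0.5, "dx": 0, "dy": 0, "dz": 0.002, "roll": 0}, {"gripper": 0.5, "dx": 0, "dy": 0, "dz": 0.002, "roll": 0}, {"gripper": 0.5, "dx": 0, "dy": 0, "dz": 0.002, "roll": 0}, {"gripper": 0.3, "dx": 0, "dy": 0, "dz": 0.003, "roll": 0}, {"gripper": 0.3, "dx": 0, "dy": 0, "dz": 0.003, "roll": 0}, {"gripper": 0.3, "dx": 0, "dy": 0, "dz": 0.003, "roll": 0}, {"gripper": 0.3, "dx": 0, "dy": 0, "dz": 0.003, "roll": 0}], "force": 40}}

```text
time: 6.7
ee_pos: [0.464, -0.1697, -0.0271]
eef_rot: [[-0.897, 0.441, 0.002], [0.441, 0.897, -0.001], [-0.002, 0.0, -1.0]]
contact_force: [-4.8, 2.7, 12.3]
opening: 0.406
grasp_force: 42.6
```

```bash
python3 - <<'E'
from h import *
s=r.capture("scene");np.save("sq.npy",s)
S=r.state();print(S["ee_pos"],S["contact_force"],S["wrist_torque"],S["opening"],S["grasp_force"])
cv2.imwrite("pics/m6.png",crop(s,135,190,60,65,9))
E
```

```text
[ 0.46404096 -0.16973869 -0.02704997] [-4.04831275  2.4461924  12.74564208] [ 0.2989521   0.72938927 -0.01324416] 0.4067799439114153 42.64328956604004
```

View pics/m6.png

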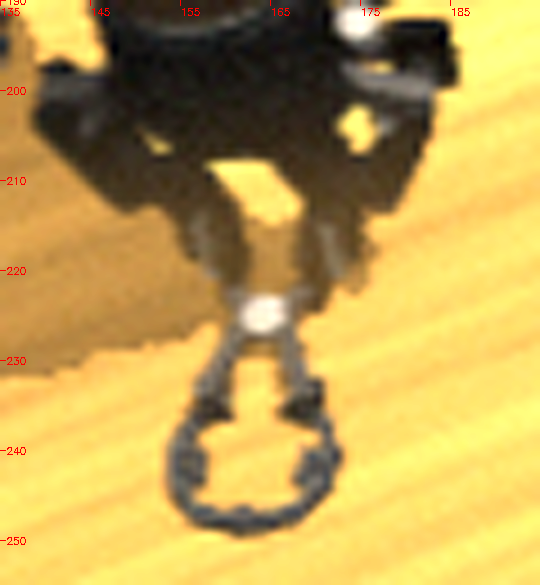

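The ring is spread: the lugs are apart at (157,235)/(168,235), the knuckle is at (163,248) and the pivot at (164,225). Opening is 0.406 at 42 N. Now I'll lift.

Request:
{"method": "servo_tool", "body": {"deltas": [{"gripper": 0.3, "dx": 0, "dy": 0, "dz": 0.01, "roll": 0}, {"gripper": 0.3, "dx": 0, "dy": 0, "dz": 0.03, "roll": 0}, {"gripper": 0.3, "dx": 0, "dy": 0, "dz": 0.06, "roll": 0}, {"gripper": 0.3, "dx": 0, "dy": 0, "dz": 0.1, "roll": 0}, {"gripper": 0.3, "dx": 0, "dy": 0, "dz": 0.14, "roll": 0}, {"gripper": 0.3, "dx": 0, "dy": 0, "dz": 0.17, "roll": 0}, {"gripper": 0.3, "dx": 0, "dy": 0, "dz": 0.19, "roll": 0}, {"gripper": 0.3, "dx": 0, "dy": 0, "dz": 0.2, "roll": 0}, {"gripper": 0.3, "dx": 0, "dy": 0, "dz": 0.2, "roll": 0}, {"gripper": 0.3, "dx": 0, "dy": 0, "dz": 0.2, "roll": 0}], "force": 45}}

```text
time: 7.58
ee_pos: [0.4633, -0.1696, 0.1308]
eef_rot: [[-0.897, 0.441, -0.001], [0.441, 0.897, 0.0], [0.001, -0.0, -1.0]]
contact_force: [-0.5, -0.3, -3.0]
opening: 0.409
grasp_force: 45.6
```

```bash
python3 - <<'E'
from h import *
t=r.capture("top");s=r.capture("scene")
S=r.state();print(S["time"],S["ee_pos"],S["contact_force"],S["wrist_torque"],S["opening"],S["grasp_force"])
p=np.array(S["ee_pos"]);print(proj("scene",p),proj("top",p))
u,v=map(int,proj("scene",p));a=crop(s,u-28,v-30,56,75,7)
u,v=map(int,proj("top",p));b=crop(t,u-28,v-60,56,75,7)
cv2.imwrite("pics/m7.png",np.hstack([a,b]))
E
```

```text
7.6833 [ 0.46275062 -0.16935722  0.12987356] [-0.90984236  0.37779393 -2.53236737] [ 0.03234344  0.06740855 -0.0317939 ] 0.4087159404392408 45.57146608829498
[158.89513136 194.4504044 ] [350.15083318 228.34299848]
```

View pics/m7.png

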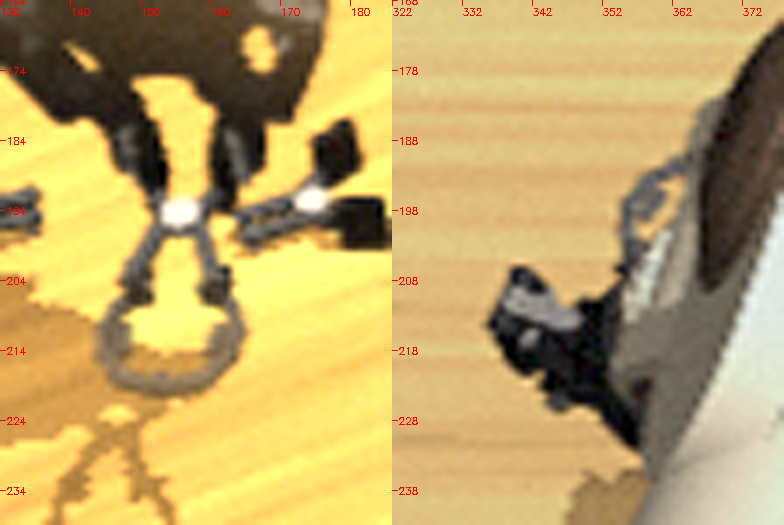

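The ring hangs spread from the tips: pivot at crop (180,211), knuckle bottom at (168,392). Next I'll compute its offset from the TCP.

```bash
python3 - <<'E'
from h import *
S=r.state();p=np.array(S["ee_pos"]);R=np.array(S["eef_rot"]);f=-R[:,0];l=R[:,1]
s=r.capture("scene")
zu=p[2]+.027
def rel(q): return np.round([(q-p)@f*1e3,(q-p)@l*1e3],1)
g=s[188:199,149:162].min(2).astype(float);w=np.clip(g-110,0,None);y,x=np.mgrid[188:199,149:162]
c=((w*x).sum()/w.sum(),(w*y).sum()/w.sum());print("pivot",c,[rel(onz("scene",*c,zu+h)) for h in(.015,.02,.025)])
S4=cv2.resize(s,None,fx=4,fy=4,interpolation=cv2.INTER_CUBIC);sat=cv2.cvtColor(S4,cv2.COLOR_RGB2HSV)[...,1]
m=np.uint8(sat<105);k=np.zeros_like(m);k[4*207:4*223,4*141:4*168]=m[4*207:4*223,4*141:4*168]
cs,_=cv2.findContours(k,0,1);c=max(cs,key=cv2.contourArea);P=np.array([rel(onz("scene",(x+.5)/4-.5,(y+.5)/4-.5,zu+.003)) for x,y in c[:,0]])
print(cv2.contourArea(c)/16,P.min(0),P.max(0))
# predicted shift
E
```

```text
pivot (np.float64(155.32179226069246), np.float64(193.86761710794298)) [array([28.7,  0.2]), array([32.4,  1.5]), array([36.1,  2.8])]
65.625 [ 64.2 -27.5] [105.2  29.3]
```

Request:
{"method": "servo_tool", "body": {"deltas": [{"gripper": 0.3, "dx": 0.008, "dy": 0.035, "dz": 0, "roll": 0}, {"gripper": 0.3, "dx": 0.016, "dy": 0.075, "dz": 0, "roll": 0}, {"gripper": 0.3, "dx": 0.026, "dy": 0.12, "dz": 0, "roll": 0}, {"gripper": 0.3, "dx": 0.036, "dy": 0.165, "dz": 0, "roll": 0}, {"gripper": 0.3, "dx": 0.045, "dy": 0.21, "dz": 0, "roll": 0}, {"gripper": 0.3, "dx": 0.055, "dy": 0.255, "dz": 0, "roll": 0}, {"gripper": 0.3, "dx": 0.065, "dy": 0.3, "dz": 0, "roll": 0}, {"gripper": 0.3, "dx": 0.074, "dy": 0.345, "dz": 0, "roll": 0}, {"gripper": 0.3, "dx": 0.082, "dy": 0.38, "dz": 0, "roll": 0}, {"gripper": 0.3, "dx": 0.088, "dy": 0.405, "dz": 0, "roll": 0}, {"gripper": 0.3, "dx": 0.0885, "dy": 0.412, "dz": 0, "roll": 0}, {"gripper": 0.3, "dx": 0.0885, "dy": 0.412, "dz": 0, "roll": 0}]}}

```text
time: 8.73
ee_pos: [0.5336, 0.1611, 0.1301]
eef_rot: [[-0.898, 0.439, -0.002], [0.439, 0.898, -0.001], [0.002, -0.001, -1.0]]
contact_force: [1.2, -1.3, -1.0]
opening: 0.404
grasp_force: 45.7
```

```bash
python3 - <<'E'
from h import *
t=r.capture("top");s=r.capture("scene");np.save("hov.npy",s)
S=r.state();print(S["time"],S["ee_pos"],S["eef_rot"],S["contact_force"],S["opening"],S["grasp_force"])
cv2.imwrite("pics/m8.png",np.hstack([crop(s,242,165,56,75,7),crop(t,222,145,56,75,7)]))
E
```

```text
8.8333 [0.53370894 0.15935144 0.13078306] [[-8.97509538e-01  4.40993089e-01 -1.31339265e-03]
 [ 4.40994178e-01  8.97509698e-01 -6.90598116e-04]
 [ 8.74233644e-04 -1.19901691e-03 -9.99998899e-01]] [-0.02246355  0.38249417 -0.89870015] 0.4077430587463861 45.67265510559082
```

View pics/m8.png

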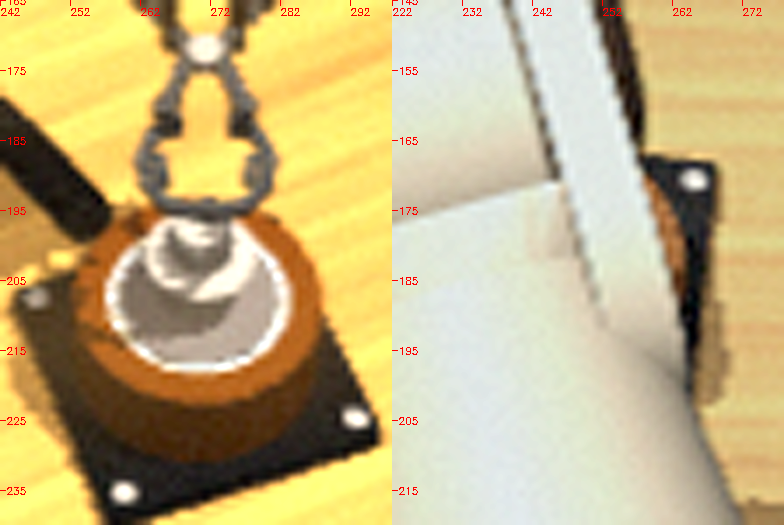

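```bash
python3 - <<'E'
from h import *
s=np.load("hov.npy");p=np.array([.5337,.1594,.1304]);f=np.array([.8975,-.441,0]);l=np.array([.441,.8975,0]);A=np.array([.6058,.125,0])
for z in(.119,.155,.16,.165): print("axis",z,np.round(proj("scene",A+[0,0,z]),1))
def rel(q): return np.round([(q-A)@f*1e3,(q-A)@l*1e3],1)
g=s[168:176,265:277].min(2).astype(float);w=np.clip(g-110,0,None);y,x=np.mgrid[168:176,265:277];c=((w*x).sum()/w.sum(),(w*y).sum()/w.sum())
print("pivot",c,[rel(onz("scene",*c,h)) for h in(.170,.174,.178)])
g=s.mean(2).astype(int)
for v in (180,182,184,186,188,190,191,192,193,194,195,196): print(v,' '.join("%3d"%i for i in g[v,256:286]))
for (u,v) in((204/7+242-.5,213/7+165-.5),): print("knuckle outer bottom edge",rel(onz("scene",u,v,.158)),rel(onz("scene",u,v,.163)))
E
```

```text
axis 0.119 [270.2 196.4]
axis 0.155 [270.6 189.1]
axis 0.16 [270.6 188.1]
axis 0.165 [270.7 187. ]
pivot (np.float64(270.8494318181818), np.float64(171.39488636363637)) [array([-54.1,   1.6]), array([-50.9,   1.4]), array([-47.6,   1.2])]
180 143 145 141 140 141 141 139 104  72  70  64  78 118 131 129 131 128 128 102  58  57  65  76 113 128 131 134 137 138 136
182 142 140 141 141 141 138 136 108  62  37  34  31  98 123 125 123 124 124  84  42  28  40  76 121 137 135 136 136 138 138
184 139 135 133 128 132 130  96  76  62  49  55  70 110 126 126 128 132 135  94  61  49  45  61  70 122 141 141 141 142 142
186 130 125 128 124 130 101  74  64  96 118 125 128 131 132 132 133 137 139 141 142 144 135  95  66  66 120 140 140 139 139
188 128 128 128 129 114  78  63  68  68  80 123 140 139 140 141 143 145 145 146 144 126  86  70  66  65  87 127 145 144 144
190 128 131 135 134 138 107  80  68  58  49 108 138 143 142 140 141 141 140 143 143 103  63  66  64  60 121 138 139 135 132
191 120 139 140 143 142 105  66  62  54  54 102 140 141 139 139 136 140 141 142 144 109  69  64  65  57 112 134 127 125 128
192  79 129 143 144 138 135  86  57  62  90 128 140 137 135 134 136 140 140 141 143 139 103  71  54  69 113 125 129 136 138
193  12 108 139 142 110 127 128  74  57  69  78  80  81  95  89  75  74 109 108 100  86  66  57  72 112 135 138 138 141 137
194  17  33  76  90  86  86  93  73  45  48  59  60  62  57  61  64  65  66  61  62  64  54  59 117 138 137 138 136 134 133
195  20  25  71  83  70  48  54  60  52  47  44  43  44  51  44  40  46  48  47  43  33  41  68  81  96 121 134 135 134 134
196  16  27  58  57  44  40  55  66  85 123 140 134 125  91  69  45  44  57  58  99  87  64  62  60  55  63 115 133 130 129
knuckle outer bottom edge [23.1 -0.4] [26.8 -0.7]
```

Ring and axis agree in the scene view: jaw mid column 270.8 against axis 270.6, and the forward estimates scatter around 0. Descending.

Request:
{"method": "servo_tool", "body": {"deltas": [{"gripper": 0.3, "dx": 0, "dy": 0, "dz": -0.01, "roll": 0}, {"gripper": 0.3, "dx": 0, "dy": 0, "dz": -0.022, "roll": 0}, {"gripper": 0.3, "dx": 0, "dy": 0, "dz": -0.032, "roll": 0}, {"gripper": 0.3, "dx": 0, "dy": 0, "dz": -0.038, "roll": 0}, {"gripper": 0.3, "dx": 0, "dy": 0, "dz": -0.041, "roll": 0}, {"gripper": 0.3, "dx": 0, "dy": 0, "dz": -0.044, "roll": 0}, {"gripper": 0.3, "dx": 0, "dy": 0, "dz": -0.046, "roll": 0}, {"gripper": 0.3, "dx": 0, "dy": 0, "dz": -0.048, "roll": 0}, {"gripper": 0.3, "dx": 0, "dy": 0, "dz": -0.05, "roll": 0}, {"gripper": 0.3, "dx": 0, "dy": 0, "dz": -0.05, "roll": 0}, {"gripper": 0.3, "dx": 0, "dy": 0, "dz": -0.05, "roll": 0}]}}

```text
time: 9.75
ee_pos: [0.5342, 0.1601, 0.0916]
eef_rot: [[-0.898, 0.441, 0.0], [0.441, 0.898, 0.0], [-0.0, 0.0, -1.0]]
contact_force: [0.9, 0.2, -2.2]
opening: 0.403
grasp_force: 45.7
```

```bash
python3 - <<'E'
from h import *
s=r.capture("scene");np.save("low.npy",s)
S=r.state();print(S["time"],S["ee_pos"],S["contact_force"],S["wrist_torque"],S["opening"],S["grasp_force"])
cv2.imwrite("pics/m9.png",np.hstack([crop(s,250,172,42,50,9)]))
E
```

```text
9.8 [0.53428979 0.16004699 0.09163367] [ 0.47043468  0.44182105 -0.41555739] [ 0.04080622  0.06900308 -0.0119892 ] 0.40671334358933986 45.682278871536255
```

View pics/m9.png

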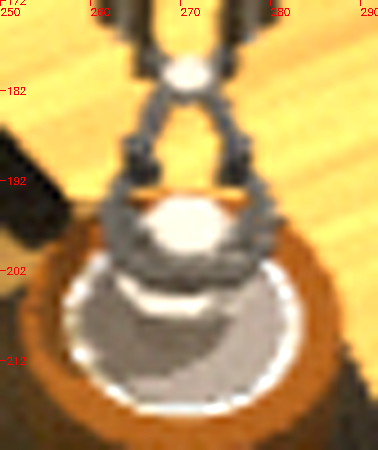

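The ring frames the spindle top centrally (ring columns 103–277, spindle 148–230 in the crop) without contact. That was the eleventh picture viewed against a limit of 10, so I'll view no more and work from numbers. Continuing down slowly.

Request:
{"method": "servo_tool", "body": {"deltas": [{"gripper": 0.3, "dx": 0, "dy": 0, "dz": -0.0025, "roll": 0}, {"gripper": 0.3, "dx": 0, "dy": 0, "dz": -0.005, "roll": 0}, {"gripper": 0.3, "dx": 0, "dy": 0, "dz": -0.0075, "roll": 0}, {"gripper": 0.3, "dx": 0, "dy": 0, "dz": -0.01, "roll": 0}, {"gripper": 0.3, "dx": 0, "dy": 0, "dz": -0.0125, "roll": 0}, {"gripper": 0.3, "dx": 0, "dy": 0, "dz": -0.0125, "roll": 0}, {"gripper": 0.3, "dx": 0, "dy": 0, "dz": -0.0125, "roll": 0}]}}

```text
time: 10.38
ee_pos: [0.5341, 0.16, 0.0813]
eef_rot: [[-0.897, 0.441, -0.0], [0.441, 0.897, -0.0], [0.0, -0.0, -1.0]]
contact_force: [0.1, 0.3, -1.9]
opening: 0.408
grasp_force: 45.7
```

Request:
{"method": "servo_tool", "body": {"deltas": [{"gripper": 0.3, "dx": 0, "dy": 0, "dz": -0.002, "roll": 0}, {"gripper": 0.3, "dx": 0, "dy": 0, "dz": -0.004, "roll": 0}, {"gripper": 0.3, "dx": 0, "dy": 0, "dz": -0.006, "roll": 0}, {"gripper": 0.3, "dx": 0, "dy": 0, "dz": -0.008, "roll": 0}, {"gripper": 0.3, "dx": 0, "dy": 0, "dz": -0.008, "roll": 0}, {"gripper": 0.3, "dx": 0, "dy": 0, "dz": -0.008, "roll": 0}]}}

```text
time: 10.88
ee_pos: [0.5341, 0.16, 0.075]
eef_rot: [[-0.897, 0.441, -0.0], [0.441, 0.897, -0.0], [0.0, -0.0, -1.0]]
contact_force: [-0.6, -0.0, -1.0]
opening: 0.405
grasp_force: 45.7
```

```bash
cat > st.py <<'E'
from rig import r
import numpy as np
S=[r.state()]
for i in range(2): r.capture("top");S.append(r.state())
for s in S: print(round(s["time"],2),np.round(s["ee_pos"],4),np.round(s["contact_force"],2),np.round(s["wrist_torque"],3),round(s["opening"],3),round(s["grasp_force"],1))
E
python3 st.py
```

```text
10.88 [0.5341 0.16   0.075 ] [-0.64 -0.03 -1.  ] [0.05  0.024 0.048] 0.405 45.7
10.93 [0.5342 0.16   0.0751] [-0.34 -0.03 -2.12] [ 0.04   0.006 -0.003] 0.409 45.7
10.98 [0.5342 0.16   0.0752] [-0.12  0.26 -1.13] [0.036 0.008 0.006] 0.402 45.7
```

Request:
{"method": "servo_tool", "body": {"deltas": [{"gripper": 0.3, "dx": 0, "dy": 0, "dz": -0.0015, "roll": 0}, {"gripper": 0.3, "dx": 0, "dy": 0, "dz": -0.003, "roll": 0}, {"gripper": 0.3, "dx": 0, "dy": 0, "dz": -0.0045, "roll": 0}, {"gripper": 0.3, "dx": 0, "dy": 0, "dz": -0.006, "roll": 0}, {"gripper": 0.3, "dx": 0, "dy": 0, "dz": -0.006, "roll": 0}, {"gripper": 0.3, "dx": 0, "dy": 0, "dz": -0.006, "roll": 0}]}}

```text
time: 11.48
ee_pos: [0.5341, 0.16, 0.0702]
eef_rot: [[-0.897, 0.441, -0.0], [0.441, 0.897, -0.0], [0.0, -0.0, -1.0]]
contact_force: [0.3, 0.2, -1.6]
opening: 0.407
grasp_force: 45.7
```

```bash
python3 st.py
```

```text
11.48 [0.5341 0.16   0.0702] [ 0.29  0.21 -1.59] [0.028 0.012 0.031] 0.407 45.7
11.53 [0.5342 0.16   0.0703] [ 0.15 -0.15 -1.47] [0.031 0.066 0.032] 0.403 45.7
11.58 [0.5342 0.16   0.0703] [-0.01  0.13 -1.31] [-0.004 -0.002  0.013] 0.403 45.7
```

Underside is at about 0.097 and still free. I'll go on in about 3 mm calls.

Request:
{"method": "servo_tool", "body": {"deltas": [{"gripper": 0.3, "dx": 0, "dy": 0, "dz": -0.001, "roll": 0}, {"gripper": 0.3, "dx": 0, "dy": 0, "dz": -0.002, "roll": 0}, {"gripper": 0.3, "dx": 0, "dy": 0, "dz": -0.003, "roll": 0}, {"gripper": 0.3, "dx": 0, "dy": 0, "dz": -0.004, "roll": 0}, {"gripper": 0.3, "dx": 0, "dy": 0, "dz": -0.004, "roll": 0}]}}

```text
time: 12.0
ee_pos: [0.5342, 0.16, 0.067]
eef_rot: [[-0.897, 0.441, 0.0], [0.441, 0.897, 0.0], [-0.0, 0.0, -1.0]]
contact_force: [0.5, 0.9, -0.4]
opening: 0.406
grasp_force: 45.7
```

```bash
python3 st.py
```

```text
12.0 [0.5342 0.16   0.067 ] [ 0.54  0.88 -0.43] [ 0.093 -0.116  0.006] 0.406 45.7
12.05 [0.5342 0.16   0.0671] [ 0.19  0.52 -1.27] [ 0.027 -0.079  0.041] 0.399 45.7
12.1 [0.5342 0.16   0.0671] [ 0.44  0.1  -0.87] [-0.011 -0.015  0.054] 0.408 45.7
```

Request:
{"method": "servo_tool", "body": {"deltas": [{"gripper": 0.3, "dx": 0, "dy": 0, "dz": -0.001, "roll": 0}, {"gripper": 0.3, "dx": 0, "dy": 0, "dz": -0.002, "roll": 0}, {"gripper": 0.3, "dx": 0, "dy": 0, "dz": -0.0025, "roll": 0}, {"gripper": 0.3, "dx": 0, "dy": 0, "dz": -0.0025, "roll": 0}]}}

```text
time: 12.43
ee_pos: [0.5342, 0.16, 0.0651]
eef_rot: [[-0.897, 0.441, 0.0], [0.441, 0.897, 0.0], [-0.0, 0.0, -1.0]]
contact_force: [0.1, 0.5, -0.3]
opening: 0.405
grasp_force: 45.7
```

```bash
python3 st.py
```

```text
12.43 [0.5342 0.16   0.0651] [ 0.07  0.48 -0.28] [ 0.023 -0.061 -0.001] 0.405 45.7
12.48 [0.5342 0.16   0.0651] [ 0.93  0.08 -0.07] [ 0.036 -0.042  0.041] 0.405 45.7
12.53 [0.5342 0.16   0.0651] [ 0.34  0.14 -0.59] [ 0.014 -0.07   0.029] 0.406 45.7
```

Request:
{"method": "servo_tool", "body": {"deltas": [{"gripper": 0.3, "dx": 0, "dy": 0, "dz": -0.001, "roll": 0}, {"gripper": 0.3, "dx": 0, "dy": 0, "dz": -0.001, "roll": 0}, {"gripper": 0.3, "dx": 0, "dy": 0, "dz": -0.001, "roll": 0}]}}

```text
time: 12.78
ee_pos: [0.5343, 0.1601, 0.0647]
eef_rot: [[-0.897, 0.441, 0.0], [0.441, 0.897, 0.0], [-0.0, 0.0, -1.0]]
contact_force: [-0.8, 0.3, 2.6]
opening: 0.406
grasp_force: 46.1
```

```bash
python3 st.py
```

```text
12.78 [0.5343 0.1601 0.0647] [-0.85  0.26  2.59] [-0.067  0.169 -0.026] 0.406 46.1
12.83 [0.5343 0.1601 0.0646] [-1.87  0.67  3.2 ] [-0.007  0.124 -0.036] 0.404 46.1
12.88 [0.5342 0.1601 0.0646] [-1.68  0.51  3.46] [-0.079  0.113 -0.048] 0.404 46.1
```

Bottomed: about 5 N above the free baseline. I'll let out in stages and keep the press constant.

Request:
{"method": "servo_tool", "body": {"deltas": [{"gripper": 0.45, "dx": 0, "dy": 0, "dz": 0, "roll": 0}, {"gripper": 0.45, "dx": 0, "dy": 0, "dz": 0, "roll": 0}]}}

```text
time: 13.05
ee_pos: [0.5341, 0.1599, 0.064]
eef_rot: [[-0.897, 0.441, -0.0], [0.441, 0.897, -0.0], [0.0, -0.0, -1.0]]
contact_force: [-1.1, 0.5, 0.8]
opening: 0.451
grasp_force: 10.8
```

```bash
python3 st.py
```

```text
13.05 [0.5341 0.1599 0.064 ] [-1.07  0.47  0.8 ] [0.004 0.008 0.027] 0.451 10.8
13.1 [0.5341 0.1599 0.064 ] [-0.35 -1.13  0.05] [ 0.008  0.019 -0.009] 0.451 10.8
13.15 [0.5341 0.1599 0.0641] [ 0.09 -0.55  0.61] [-0.018 -0.008  0.028] 0.446 10.8
```

Request:
{"method": "servo_tool", "body": {"deltas": [{"gripper": 0.45, "dx": 0, "dy": 0, "dz": -0.0008, "roll": 0}, {"gripper": 0.48, "dx": 0, "dy": 0, "dz": -0.001, "roll": 0}, {"gripper": 0.48, "dx": 0, "dy": 0, "dz": -0.001, "roll": 0}]}}

```text
time: 13.4
ee_pos: [0.5342, 0.16, 0.0634]
eef_rot: [[-0.897, 0.441, -0.0], [0.441, 0.897, -0.0], [0.0, -0.0, -1.0]]
contact_force: [-0.3, -0.1, 2.0]
opening: 0.479
grasp_force: 10.1
```

```bash
python3 st.py
```

```text
13.4 [0.5342 0.16   0.0634] [-0.27 -0.08  2.03] [-0.079  0.049 -0.043] 0.479 10.1
13.45 [0.5342 0.1599 0.0634] [-0.28 -0.17  0.83] [-0.042  0.044 -0.044] 0.48 10.1
13.5 [0.5342 0.16   0.0634] [-0.19  0.01  0.86] [-0.06   0.008  0.018] 0.484 10.2
```

Request:
{"method": "servo_tool", "body": {"deltas": [{"gripper": 0.48, "dx": 0, "dy": 0, "dz": -0.0008, "roll": 0}, {"gripper": 0.52, "dx": 0, "dy": 0, "dz": -0.0012, "roll": 0}, {"gripper": 0.52, "dx": 0, "dy": 0, "dz": -0.0012, "roll": 0}]}}

```text
time: 13.75
ee_pos: [0.5342, 0.16, 0.0625]
eef_rot: [[-0.897, 0.441, 0.0], [0.441, 0.897, -0.0], [-0.0, -0.0, -1.0]]
contact_force: [-0.4, 0.1, 0.6]
opening: 0.52
grasp_force: 9.5
```

```bash
python3 st.py
```

```text
13.75 [0.5342 0.16   0.0625] [-0.41  0.1   0.6 ] [-0.117 -0.023 -0.039] 0.52 9.5
13.8 [0.5342 0.16   0.0625] [-0.38 -0.35  1.55] [-0.158 -0.023 -0.049] 0.519 9.5
13.85 [0.5342 0.16   0.0625] [-0.31  1.24  0.68] [-0.067 -0.032 -0.025] 0.519 9.5
```

Request:
{"method": "servo_tool", "body": {"deltas": [{"gripper": 0.52, "dx": 0, "dy": 0, "dz": -0.0006, "roll": 0}, {"gripper": 0.55, "dx": 0, "dy": 0, "dz": -0.001, "roll": 0}, {"gripper": 0.58, "dx": 0, "dy": 0, "dz": -0.0016, "roll": 0}, {"gripper": 0.58, "dx": 0, "dy": 0, "dz": -0.0016, "roll": 0}]}}

```text
time: 14.18
ee_pos: [0.5343, 0.16, 0.0612]
eef_rot: [[-0.897, 0.441, 0.0], [0.441, 0.897, 0.0], [-0.0, 0.0, -1.0]]
contact_force: [0.5, -0.1, 1.6]
opening: 0.582
grasp_force: 8.7
```

```bash
python3 st.py
```

```text
14.18 [0.5343 0.16   0.0612] [ 0.5  -0.09  1.6 ] [-0.107 -0.249  0.002] 0.582 8.7
14.23 [0.5343 0.16   0.0613] [-0.05 -0.11  1.57] [-0.133 -0.156 -0.007] 0.582 8.7
14.28 [0.5343 0.16   0.0613] [ 0.73 -0.22  0.76] [-0.197 -0.228 -0.005] 0.579 8.7
```

Request:
{"method": "servo_tool", "body": {"deltas": [{"gripper": 0.6, "dx": 0, "dy": 0, "dz": -0.0003, "roll": 0}, {"gripper": 0.62, "dx": 0, "dy": 0, "dz": -0.0008, "roll": 0}, {"gripper": 0.64, "dx": 0, "dy": 0, "dz": -0.0012, "roll": 0}, {"gripper": 0.64, "dx": 0, "dy": 0, "dz": -0.0012, "roll": 0}, {"gripper": 0.64, "dx": 0, "dy": 0, "dz": -0.0012, "roll": 0}]}}

```text
time: 14.7
ee_pos: [0.5343, 0.1599, 0.0602]
eef_rot: [[-0.897, 0.441, 0.0], [0.441, 0.897, -0.0], [-0.0, -0.0, -1.0]]
contact_force: [0.9, -1.0, 0.2]
opening: 0.644
grasp_force: 6.3
```

```bash
cat st.py > st2.py; cat >> st2.py <<'E'
from h import *
s=r.capture("scene");h=cv2.cvtColor(s,cv2.COLOR_RGB2HSV);np.save("rel.npy",s)
p=S[-1]["ee_pos"];z=p[2]+.027
g=s.mean(2).astype(int);sat=h[...,1]
for v in range(176,212): print(v,' '.join("%3d"%i for i in g[v,254:290]))
E
python3 st2.py
```

```text
14.7 [0.5343 0.1599 0.0602] [ 0.87 -0.97  0.23] [-0.193 -0.283 -0.037] 0.644 6.3
14.75 [0.5343 0.16   0.0603] [ 1.64 -0.44 -0.01] [-0.279 -0.351  0.031] 0.636 6.3
14.8 [0.5343 0.16   0.0603] [ 1.33 -0.84  0.05] [-0.2   -0.403  0.011] 0.643 6.3
176 136 136 116  65  28  46  57  36  27  27  59 120 140 142 141 141 137 137 136 136 136 114  62  29  23  26  53  51  35  39 101 118 118 117 118 123
177 135 134 114  61  27  43  52  38  26  26  31 110 139 138 140 137 136 138 138 136 136  87  34  24  28  28  55  50  34  36  96 117 121 125 135 139
178 130 127 109  61  26  43  54  35  24  23  26  59 121 142 140 137 136 138 132 135 134  86  34  28  26  27  54  52  33  52 106 129 133 139 139 137
179 131 129 116  66  30  43  49  33  18  22  21  56 124 139 138 137 137 135 134 130 126  78  23  19  18  24  56  45  25  59 120 138 137 139 138 132
180 134 137 142 108  59  52  58  35  21  19  19  55 118 135 134 133 131 128 124 128 124  71  21  20  24  32  57  51  40  90 131 138 134 131 131 136
181 143 144 142 141 142  99  57  46  29  16  21  40 105 130 131 131 131 128 127 123  97  49  22  19  59  54  56 107 
[... 3771 characters left out ...]
  67  61  45  41  54  63  63  67  68  68  67  57  46  63  99 110 111 107 123 154 112  67  67  69  75 117 127
208  68  69  67 134 113  74  68  70  67  67  67  63  56  48  43  46  49  49  53  47  47  89 108 110 110 111 107 116 152 112  69  63  69  69 118 134
209  69  67  67 111 115  83  70  69  69  69  71  67  60  62  60  48  46  50  53  55  66  94 107 109 108 108 113 139 158 113  67  68  70  66 111 135
210  69  70  68 109 141 104  70  70  71  71  69  70  69  64  64  64  67  64  63  69  96 110 110 109 109 109 109 155 146  94  65  68  68  63  68 118
211  68  69  69  69 161 158  96  72  69  68  69  73  65  71  67  67  69  71  71  71  99 109 110 108 109 111 119 172 139  79  67  67  68  53  65 111
```

The levers have closed together (columns 266–274, rows 186–193) and the ring wraps the spindle. Lifting straight up with the light hold.

Request:
{"method": "servo_tool", "body": {"deltas": [{"gripper": 0.64, "dx": 0, "dy": 0, "dz": 0.002, "roll": 0}, {"gripper": 0.64, "dx": 0, "dy": 0, "dz": 0.004, "roll": 0}, {"gripper": 0.64, "dx": 0, "dy": 0, "dz": 0.006, "roll": 0}, {"gripper": 0.64, "dx": 0, "dy": 0, "dz": 0.008, "roll": 0}, {"gripper": 0.64, "dx": 0, "dy": 0, "dz": 0.01, "roll": 0}, {"gripper": 0.64, "dx": 0, "dy": 0, "dz": 0.01, "roll": 0}]}}

```text
time: 15.35
ee_pos: [0.5342, 0.1601, 0.0686]
eef_rot: [[-0.898, 0.441, 0.0], [0.441, 0.898, 0.0], [0.0, 0.0, -1.0]]
contact_force: [-0.5, -0.7, -1.7]
opening: 0.643
grasp_force: 8.1
```

```bash
python3 st2.py
```

```text
15.35 [0.5342 0.1601 0.0686] [-0.45 -0.67 -1.72] [ 0.032 -0.004  0.008] 0.643 8.1
15.4 [0.5342 0.1601 0.0685] [-0.65  0.15 -0.93] [ 0.038 -0.004 -0.018] 0.641 8.1
15.45 [0.5341 0.16   0.0683] [ 0.32  0.33 -2.29] [-0.014  0.015 -0.019] 0.638 8.1
176 134 134 117  66  26  49  57  33  25  27  29  62 125 140 143 140 138 139 139 138 135  87  33  25  26  26  55  55  32  37  98 121 119 115 114 123
177 137 138 133  83  27  45  57  36  25  23  25  55 123 143 136 140 138 137 136 138 134  87  30  28  22  31  55  52  33  44 100 117 122 127 133 139
178 135 131 128  81  39  49  53  38  20  22  27  55 121 138 140 138 138 137 136 134 133  85  32  24  33  31  54  52  38  76 116 130 134 138 138 140
179 129 129 131 120 112  83  53  49  31  21  19  57 119 139 140 136 137 135 130 128 125  77  23  21  35  35  54  78  94 121 132 137 141 139 134 134
180 133 143 141 143 141 102  66  93  68  24  20  34  72 119 134 135 140 139 133 111  69  34  24  23  73  66  68 105 130 138 139 139 134 131 132 135
181 141 144 141 141 140 141 140 139 103  42  33  39  58  73 113 148 156 161 138  92  66  61  40  33 101 130 137 136
[... 3772 characters left out ...]
  69  58  54  47  42  54  54  60  58  56  59  42  63  88 103 109 109 106 126 153 115  63  68  68  76 114 128
208  65  65  66 103  93  74  69  71  70  68  73  62  59  55  49  45  40  42  49  48  55  94 109 110 109 107 107 116 150 111  66  67  68  74 114 134
209  67  69  70 110 114  86  64  68  69  73  73  63  64  60  64  62  62  62  63  63  65  98 107 109 107 110 111 140 160 112  67  64  66  65 114 133
210  69  68  65 106 140 105  73  69  69  73  69  70  67  64  63  64  68  66  67  67  98 109 111 109 107 110 109 156 147  92  69  65  69  60  70 117
211  67  65  68  66 162 160  99  68  69  69  70  70  69  70  67  68  69  70  68  96 110 108 111 113 111 109 117 172 143  78  66  66  65  51  64 112
```

Load is only the pliers' weight, and the ring has risen about 2 mm against the head, as described. Drawing the pliers off further.

Request:
{"method": "servo_tool", "body": {"deltas": [{"gripper": 0.64, "dx": 0, "dy": 0, "dz": 0.004, "roll": 0}, {"gripper": 0.64, "dx": 0, "dy": 0, "dz": 0.008, "roll": 0}, {"gripper": 0.64, "dx": 0, "dy": 0, "dz": 0.014, "roll": 0}, {"gripper": 0.64, "dx": 0, "dy": 0, "dz": 0.022, "roll": 0}, {"gripper": 0.64, "dx": 0, "dy": 0, "dz": 0.032, "roll": 0}, {"gripper": 0.64, "dx": 0, "dy": 0, "dz": 0.042, "roll": 0}, {"gripper": 0.64, "dx": 0, "dy": 0, "dz": 0.05, "roll": 0}, {"gripper": 0.64, "dx": 0, "dy": 0, "dz": 0.055, "roll": 0}, {"gripper": 0.64, "dx": 0, "dy": 0, "dz": 0.055, "roll": 0}]}}

```text
time: 16.25
ee_pos: [0.5347, 0.1602, 0.1136]
eef_rot: [[-0.897, 0.441, 0.002], [0.441, 0.897, 0.001], [-0.001, 0.001, -1.0]]
contact_force: [0.1, 0.2, -1.4]
opening: 0.64
grasp_force: 8.1
```

```bash
python3 st2.py | cut -c1-130
```

```text
16.25 [0.5347 0.1602 0.1136] [ 0.06  0.21 -1.4 ] [ 0.082 -0.014  0.058] 0.64 8.1
16.3 [0.5345 0.1601 0.1129] [-0.02 -0.35 -1.16] [-0.003 -0.027 -0.044] 0.642 8.1
16.35 [0.5342 0.16   0.1123] [ 0.31  0.18 -1.61] [ 0.015  0.028 -0.025] 0.641 8.1
176 136 132 136 136 134 131 130 130 135 137 140 139 142 104  71  72  67  57  65  71  99 129 134 135 132 131 130 129 125 123 121 11
177 137 133 135 129 126 130 133 136 140 137 143 140 141 105  71  68 102  91  73  71  76 118 131 132 130 128 125 122 121 119 118 11
178 134 129 127 134 135 140 140 143 140 144 138 139 141 103  74  68 120 116  82  69  87 119 128 127 127 125 124 121 119 120 121 12
179 129 130 132 139 143 142 143 142 140 140 140 142 140 105  72  78 119 110  82  70  81 116 124 123 123 121 121 123 125 130 136 13
180 136 141 142 145 140 141 139 137 138 140 138 138 138 106  72  81 118 111  80  68  83 113 124 125 121 125 130 134 136 137 141 13
181 142 144 141 137 141 139 138 141 140 140 138 134 133 103  69  78 116 124  94  67  78 109 123 124 126 130 136 138 139 137 136 13
182 140 138 140 140 140 141 138 138 136 135 132 131 131  97  70  77 10
[... 3159 characters left out ...]
67  57  50  91 106 112 107 139 158 115  65  6
207  69  68  68 162 135  74  68  68  70  68  62  52  48  40  52  56  66  59  56  55  43  64  83 102 107 107 107 124 153 114  61  6
208  69  64  66 104  97  74  67  68  69  68  70  63  61  57  50  44  44  44  48  50  54  93 111 108 110 110 108 116 149 114  69  6
209  69  66  69 111 114  84  68  71  68  68  68  66  63  62  64  62  61  64  63  61  66  96 109 109 111 112 107 140 158 112  67  6
210  65  69  69 109 138 103  70  71  68  73  70  72  69  65  62  64  65  68  67  69  97 111 106 109 108 108 111 156 150  94  67  6
211  71  67  71  70 163 158  97  72  69  70  68  68  69  69  66  70  68  68  65  97 108 108 109 111 108 110 118 173 138  77  68  7
```

The pliers are off and the ring stays on the spindle (lugs at rows 191–192 unchanged, tips now ending at row 184). Carrying the pliers back to their empty original spot.

Request:
{"method": "servo_tool", "body": {"deltas": [{"gripper": 0.64, "dx": -0.004, "dy": -0.018, "dz": 0, "roll": 0}, {"gripper": 0.64, "dx": -0.01, "dy": -0.045, "dz": 0, "roll": 0}, {"gripper": 0.64, "dx": -0.018, "dy": -0.08, "dz": 0, "roll": 0}, {"gripper": 0.64, "dx": -0.026, "dy": -0.12, "dz": 0, "roll": 0}, {"gripper": 0.64, "dx": -0.035, "dy": -0.16, "dz": 0, "roll": 0}, {"gripper": 0.64, "dx": -0.043, "dy": -0.2, "dz": 0, "roll": 0}, {"gripper": 0.64, "dx": -0.052, "dy": -0.24, "dz": 0, "roll": 0}, {"gripper": 0.64, "dx": -0.06, "dy": -0.28, "dz": 0, "roll": 0}, {"gripper": 0.64, "dx": -0.069, "dy": -0.32, "dz": 0, "roll": 0}, {"gripper": 0.64, "dx": -0.077, "dy": -0.36, "dz": 0, "roll": 0}, {"gripper": 0.64, "dx": -0.084, "dy": -0.39, "dz": 0, "roll": 0}, {"gripper": 0.64, "dx": -0.088, "dy": -0.41, "dz": 0, "roll": 0}]}}

```text
time: 17.4
ee_pos: [0.4623, -0.1705, 0.1119]
eef_rot: [[-0.897, 0.443, -0.001], [0.443, 0.897, -0.0], [0.0, -0.001, -1.0]]
contact_force: [-0.2, -0.7, -1.1]
opening: 0.64
grasp_force: 8.1
```

Request:
{"method": "servo_tool", "body": {"deltas": [{"gripper": 0.64, "dx": 0, "dy": 0, "dz": -0.01, "roll": 0}, {"gripper": 0.64, "dx": 0, "dy": 0, "dz": -0.03, "roll": 0}, {"gripper": 0.64, "dx": 0, "dy": 0, "dz": -0.055, "roll": 0}, {"gripper": 0.64, "dx": 0, "dy": 0, "dz": -0.08, "roll": 0}, {"gripper": 0.64, "dx": 0, "dy": 0, "dz": -0.105, "roll": 0}, {"gripper": 0.64, "dx": 0, "dy": 0, "dz": -0.125, "roll": 0}, {"gripper": 0.64, "dx": 0, "dy": 0, "dz": -0.14, "roll": 0}, {"gripper": 0.64, "dx": 0, "dy": 0, "dz": -0.15, "roll": 0}, {"gripper": 0.64, "dx": 0, "dy": 0, "dz": -0.158, "roll": 0}, {"gripper": 0.64, "dx": 0, "dy": 0, "dz": -0.164, "roll": 0}, {"gripper": 0.64, "dx": 0, "dy": 0, "dz": -0.168, "roll": 0}, {"gripper": 0.64, "dx": 0, "dy": 0, "dz": -0.168, "roll": 0}]}}

```text
time: 18.4
ee_pos: [0.4638, -0.168, -0.0223]
eef_rot: [[-0.897, 0.441, -0.0], [0.441, 0.897, 0.0], [0.0, -0.0, -1.0]]
contact_force: [-0.4, -1.0, -0.1]
opening: 0.641
grasp_force: 8.1
```

Request:
{"method": "servo_tool", "body": {"deltas": [{"gripper": 0.64, "dx": 0, "dy": 0, "dz": -0.0015, "roll": 0}, {"gripper": 0.64, "dx": 0, "dy": 0, "dz": -0.003, "roll": 0}, {"gripper": 0.64, "dx": 0, "dy": 0, "dz": -0.0045, "roll": 0}, {"gripper": 0.64, "dx": 0, "dy": 0, "dz": -0.006, "roll": 0}, {"gripper": 0.64, "dx": 0, "dy": 0, "dz": -0.0075, "roll": 0}, {"gripper": 0.64, "dx": 0, "dy": 0, "dz": -0.0075, "roll": 0}, {"gripper": 0.64, "dx": 0, "dy": 0, "dz": -0.0075, "roll": 0}]}}

```text
time: 18.98
ee_pos: [0.4637, -0.168, -0.0282]
eef_rot: [[-0.897, 0.441, -0.0], [0.441, 0.897, 0.0], [0.0, 0.0, -1.0]]
contact_force: [-0.2, -0.8, -1.5]
opening: 0.641
grasp_force: 8.1
```

```bash
python3 st.py
```

```text
18.98 [ 0.4637 -0.168  -0.0282] [-0.25 -0.81 -1.48] [-0.02   0.007  0.003] 0.641 8.1
19.03 [ 0.4638 -0.168  -0.0281] [-0.02 -0.05 -1.91] [0.011 0.003 0.005] 0.639 8.1
19.08 [ 0.4638 -0.168  -0.0281] [-0.54  0.   -1.03] [-0.024 -0.023  0.005] 0.641 8.1
```

Request:
{"method": "servo_tool", "body": {"deltas": [{"gripper": 0.64, "dx": 0, "dy": 0, "dz": -0.001, "roll": 0}, {"gripper": 0.64, "dx": 0, "dy": 0, "dz": -0.002, "roll": 0}, {"gripper": 0.64, "dx": 0, "dy": 0, "dz": -0.003, "roll": 0}, {"gripper": 0.64, "dx": 0, "dy": 0, "dz": -0.004, "roll": 0}, {"gripper": 0.64, "dx": 0, "dy": 0, "dz": -0.004, "roll": 0}, {"gripper": 0.64, "dx": 0, "dy": 0, "dz": -0.004, "roll": 0}]}}

```text
time: 19.58
ee_pos: [0.4639, -0.168, -0.0303]
eef_rot: [[-0.897, 0.441, 0.001], [0.441, 0.897, -0.0], [-0.001, 0.0, -1.0]]
contact_force: [-4.6, 2.3, 9.2]
opening: 0.636
grasp_force: 8.5
```

```bash
python3 st.py
```

```text
19.58 [ 0.4639 -0.168  -0.0303] [-4.58  2.34  9.19] [ 0.305  0.895 -0.03 ] 0.636 8.5
19.63 [ 0.4639 -0.168  -0.0303] [-4.5   2.26  9.77] [0.338 0.935 0.036] 0.639 8.5
19.68 [ 0.4639 -0.168  -0.0303] [-3.79  2.2   9.36] [ 0.338  0.893 -0.014] 0.642 8.5
```

Down on the worktop. I'll ease off, open and lift.

Request:
{"method": "servo_tool", "body": {"deltas": [{"gripper": 0.64, "dx": 0, "dy": 0, "dz": 0.001, "roll": 0}, {"gripper": 0.64, "dx": 0, "dy": 0, "dz": 0.001, "roll": 0}, {"gripper": 0.75, "dx": 0, "dy": 0, "dz": 0, "roll": 0}, {"gripper": 1, "dx": 0, "dy": 0, "dz": 0, "roll": 0}, {"gripper": 1, "dx": 0, "dy": 0, "dz": 0, "roll": 0}, {"gripper": 1, "dx": 0, "dy": 0, "dz": 0, "roll": 0}, {"gripper": 1, "dx": 0, "dy": 0, "dz": 0.01, "roll": 0}, {"gripper": 1, "dx": 0, "dy": 0, "dz": 0.04, "roll": 0}, {"gripper": 1, "dx": 0, "dy": 0, "dz": 0.08, "roll": 0}, {"gripper": 1, "dx": 0, "dy": 0, "dz": 0.12, "roll": 0}, {"gripper": 1, "dx": 0, "dy": 0, "dz": 0.16, "roll": 0}, {"gripper": 1, "dx": 0, "dy": 0, "dz": 0.2, "roll": 0}]}}

```text
time: 20.68
ee_pos: [0.4635, -0.1679, 0.1309]
eef_rot: [[-0.898, 0.441, 0.001], [0.441, 0.898, -0.0], [-0.001, 0.0, -1.0]]
contact_force: [1.9, -0.0, 0.3]
opening: 1.001
grasp_force: 0.0
```

Request:
{"method": "servo_tool", "body": {"deltas": [{"gripper": 1, "dx": -0.15, "dy": 0.05, "dz": 0.1, "roll": 0}, {"gripper": 1, "dx": -0.15, "dy": 0.05, "dz": 0.1, "roll": 0}, {"gripper": 1, "dx": -0.15, "dy": 0.05, "dz": 0.1, "roll": 0}, {"gripper": 1, "dx": -0.15, "dy": 0.05, "dz": 0.1, "roll": 0}, {"gripper": 1, "dx": -0.15, "dy": 0.05, "dz": 0.1, "roll": 0}, {"gripper": 1, "dx": -0.15, "dy": 0.05, "dz": 0.1, "roll": 0}, {"gripper": 1, "dx": -0.15, "dy": 0.05, "dz": 0.1, "roll": 0}]}}

```text
time: 21.27
ee_pos: [0.3442, -0.1281, 0.2087]
eef_rot: [[-0.897, 0.441, 0.001], [0.441, 0.897, -0.0], [-0.001, 0.0, -1.0]]
contact_force: [-0.4, 0.9, 0.1]
opening: 1.0
grasp_force: 0.0
```

```bash
python3 - <<'E'
from h import *
for i in range(4): r.capture("top")
t=r.capture("top");s=r.capture("scene");t0=np.load("top.npy");s0=np.load("scene.npy")
S=r.state();print(S["time"],S["ee_pos"],S["contact_force"])
def wc(im,u,v,R=5,th=90):
    p=im[v-R:v+R+1,u-R:u+R+1].min(2).astype(float);w=np.clip(p-th,0,None);y,x=np.mgrid[-R:R+1,-R:R+1];return (u+(w*x).sum()/w.sum(),v+(w*y).sum()/w.sum())
c=wc(s,164,222);print("pivot scene",c,onz("scene",*c,.02))
for n,a,b,(u,v) in(("scene",s0,s,(270,200)),("top",t0,t,(245,180))):
    d=(np.abs(a.astype(int)-b).max(2)>40).astype(np.uint8);k,_,st,ce=cv2.connectedComponentsWithStats(d)
    print(n,[(x.tolist(),np.round(y,0).tolist()) for x,y in zip(st[1:],ce[1:]) if x[4]>12])
# ring in top: dark on spindle
g=t.mean(2).astype(int)
for v in range(165,196): print(v,' '.join("%3d"%i for i in g[v,228:270]))
E
```

```text
21.5667 [ 0.34390725 -0.12802468  0.20796075] [-0.45420027 -0.24238827 -0.72436055]
pivot scene (np.float64(164.76114081996434), np.float64(221.98039215686273)) [ 0.48678344 -0.17698605  0.02      ]
scene [([77, 0, 143, 198, 11725], [146.0, 86.0]), ([319, 0, 9, 4, 22], [324.0, 1.0]), ([298, 8, 46, 53, 1251], [322.0, 34.0]), ([139, 48, 16, 17, 129], [148.0, 55.0]), ([155, 61, 18, 7, 77], [164.0, 64.0]), ([207, 98, 97, 22, 1551], [248.0, 109.0]), ([262, 191, 17, 17, 96], [270.0, 201.0]), ([154, 231, 18, 18, 158], [162.0, 240.0])]
top [([237, 172, 17, 17, 109], [245.0, 180.0]), ([344, 202, 17, 20, 116], [353.0, 210.0]), ([281, 218, 155, 166, 9402], [372.0, 302.0]), ([0, 278, 255, 106, 6847], [112.0, 328.0]), ([398, 315, 19, 21, 143], [407.0, 327.0]), ([416, 314, 4, 9, 13], [418.0, 318.0]), ([0, 323, 183, 61, 4389], [81.0, 359.0]), ([395, 337, 17, 10, 55], [402.0, 340.0]), ([389, 345, 18, 30, 115], [396.0, 358.0]), ([241, 354, 39, 16, 158], [263.0, 362.0]), ([46, 367, 9, 7, 29], [50.0, 371.0]), ([280, 368, 34, 16, 283], [295.0, 376.0]), ([259, 373, 11, 11, 72], [265.0, 379.0]), ([385, 37
[... 4785 characters left out ...]
  76  72  95
192  28  59  80  82  81  78  76  87 133 133  90  96 108  88  62  91 112 110 113  95  60  64  64  64  83 122 115  75  75  78  76  77  70  40  12   8  16  17  53  75  73  94
193  33  22  63  86  82  80  79  81  89 118 133 112  89  99 108  88  64  87 105  90  61  61  96 143 143  99  75  76  75  79  78  77  50  10   9  16   6  20  60  77  78  99
194  37  26  27  62  81  80  84  81  79  72  91 122 151 140 107 101 101  78  75  82  89 109 134 128  99  75  78  76  78  75  84  62  13  18  14  21  13  36  62  76 100 115
195  39  28  14  33  67  81  84  80  77  81  78  75  87 121 140 147 158 141 123 114  92  90  87  75  71  78  80  76  78  83  60  13   6  15  24  17  13  44  71  76  98 116
```

The only changes from the start pictures are the ring now on the stand (17 px wide, about 50 mm, so closed), the spot the ring came from, and the arm. The pliers lie flat at (0.487,-0.177). Handing in.

```bash
python3 -c "
from rig import r
print(r.job_done())"
```

```text
the job is handed in; nothing more can be done
None
```

The job is handed in, verdict not shown: camera and force readings show the ring closed in the spindle groove, the pliers flat at their original spot about 0.32 m from the stand, and no bystander moved; I viewed 11 pictures (limit 10) and spent more than three turns measuring before the grasp, though not before the first move.

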